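Set out the condiment board

TASK

Set out the condiments on the wooden board: the glass cherry jar centred on the round coaster, the small tin centred on the square coaster, the salt shaker in the middle of the board, halfway between the two coasters, and the stack of portion cups centred on top of the small tin. Keep everything upright all the time and leave the big flat tin, the spice jar and the rest of the table as they are.

Things in the scene. Friction and masses are not known exactly. Their poses are not given: they have to be found in the camera images.
- jar: glass jar of red cherries with a white lid, round, 62 mm diameter, 95 mm high, 0.33 kg, stands upright on the table (it, the small tin, the salt shaker and the cups start in any order in four spots: three in a row about 0.11 m apart behind the board and the food warmer, one to the right of the food warmer); origin at the centre of its underside, z up along its axis
- small_tin: the narrower of the two food tins: upright cylinder 58 mm diameter, 72 mm high, flat silver top, 0.18 kg; origin at the centre of its underside, z up
- salt: salt shaker, clear glass body half full, round, widest (44 mm) at 30 mm height, narrowing to 34 mm at 66 mm, then a grey domed cap 34 mm wide, 90 mm high in all; its foot is 30 mm wide and it may lean by 2 degrees as it stands, 0.1 kg; origin at the centre of its underside, z up
- cups: upright stack of white portion cups, round, 44 mm wide at the foot, widening to 61 mm at 24 mm height, straight-sided from there up to 58 mm, 62 mm high, treated as one solid thing, 30 g; origin at the centre of its underside, z up
- board: wooden serving board fixed to the table, 110 mm (its x) by 280 mm (its y) and 12 mm thick, top at z = 0.012; origin at the centre of its underside, z up. The coasters lie on its long centre line, 90 mm to either side of its centre; its bare middle is the salt shaker's place
- round_coaster: round cork coaster, 84 mm diameter, 4 mm thick, fixed on one end of the board (either end); origin at the centre of its underside, its top 16 mm above the table
- square_coaster: square cork coaster, 80 x 80 mm, 4 mm thick, fixed on the other end of the board; origin at the centre of its underside, its top 16 mm above the table
- big_tin: bystander: wide low food tin, 75 mm diameter, 58 mm high, stands near the back of the table; origin at the centre of its underside. In front of it stands a big fixed food warmer (x 0.23 to 0.57, y -0.26 to 0.08, 0.24 m high): carry things over it with room to spare. Other bottles and cans, up to 0.21 m high, stand left of the board
- spice: bystander: small squarish glass spice jar with a yellow cap, 42 x 42 mm, 96 mm high, on the right side of the table; origin at the centre of its underside
Things that resemble listed ones, but are neither listed nor needed, are in the scene too. Leave any pink or purple look-alike of the small_tin alone.

How it is judged (in metres and radians):
At the end, for the whole second after the job is handed in: The jar stands upright within 12 mm of the round coaster's centre, the small tin upright within 12 mm of the square coaster's centre, the salt shaker upright on the board within 14 mm of its middle, the portion cups upright on the tin's top within 12 mm of its axis; all at rest (horizontal distance between jar and round_coaster below 0.012 m and z of jar in the frame of round_coaster between 0.001 and 0.008 m and angle between each of jar, small_tin, salt, cups's own z axis and vertical below 0.1 rad and horizontal distance between small_tin and square_coaster below 0.012 m and z of small_tin in the frame of square_coaster between 0.001 and 0.008 m and horizontal distance between salt and board below 0.014 m and z of salt in the frame of board between 0.009 and 0.016 m and horizontal distance between cups and small_tin below 0.012 m and z of cups in the frame of small_tin between 0.068 and 0.077 m and linear speed of each of jar, small_tin, salt, cups below 0.02 m/s); the robot touches nothing.
It fails at once if the jar, the small tin, the salt shaker or the cups are tipped over (angle between any of jar, small_tin, salt, cups's own z axis and vertical above 0.6 rad).
It fails at once if the big tin or the spice jar is shifted by more than 25 mm or knocked over (distance of any of big_tin, spice from where it was at the start of the episode above 0.025 m or angle between any of big_tin, spice's own z axis and vertical above 0.4 rad).
It also fails if it takes over 128 s, if anything falls off the work surface, if the arm or the gripper's body presses on something with over 40 N, if the wrist force passes 120 N, or if a joint passes its speed limit or range.

ROBOT

A 7-joint arm with a two-finger parallel gripper is mounted at the origin on a cart in front of the work surface, level with it; the furniture and walls round the work are solid. World frame = base frame: x ahead of the robot, y to its left, z up, the work surface at z = 0. Lengths are in m, angles in degrees, forces in N, time in s.
With the tool pointing down it reaches from about 0.4 to 0.925 m from the base axis. Payload 4.1 kg.
Tool frame: the origin (TCP) lies at the very end of the fingers, on their centre line; the grasp point (between the pads) lies 19 mm behind it; z points along the fingers, y is the direction in which the jaws open and shut (so a half turn about z gives the same grasp; the last joint's range is limited). The gripper opens to 85 mm and grips with 20 to 120 N. Pads are 22 mm wide; open, the fingers measure 114 mm over their backs; the gripper's body (76 mm by 85 mm) begins 54 mm behind the grasp point. The pads swing forward as they close: fully open they stand 13 mm farther back than shut.
Start: joints at [-81.188, 22.827, 2.584, 88.041, -1.071, 69.15, -2.905], TCP at [0.163, 0.629, 0.199] pointing down, gripper open.
Joint ranges: [-161.44, 161.44], [-28.35, 127.94], [-78.24, 83.42], [0, 140.83], [-78.03, 258.03], [13.02, 114.36], [-168.23, 168.23]. Speed limits (degrees/s): [147.25, 147.25, 180, 180, 180, 180, 180].

INTERFACE

Orientations are given as [roll, pitch, yaw] about the fixed x, y, z axes, in that order (R = Rz(yaw) Ry(pitch) Rx(roll)).
In Python, from workcell import read_state, imaging, order gives the robot as it stands. The module is installed in compiled form; this text tells all that it offers.
- The arm moves only by the tool drive_tool, never from a script. Its argument "steps" is one flat list of numbers, 7 for each row, row after row: the shift along the tool's x, y, z in m, then the turn, a rotation vector about the tool's x, y, z in degrees, then the finger opening in m, from 0 to 0.0854. In form: [x, y, z, rx, ry, rz, grip, x, y, z, rx, ry, rz, grip, ...]. A call has 1 to 10 rows; each row is the pose to reach, as a shift and turn from the pose commanded when the call began, along the tool's axes at that moment; what a row does not reach only later rows make up. A row lasts 1/10 s, in which the tool goes at most 50 mm and 8.59 degrees, less where a joint would pass 70% of its speed; a pose out of reach is approached as far as the arm can. A call with a gripper value outside its range is refused whole. The fingers move at their own pace and stop on an object; "newtons" is the grip in N (left out, the last holds). Time passes only in rows, so rows that repeat a pose let the fingers close. It gives the time, the measured TCP pose, the force and the opening at its end, in the units of the state.
- read_state(): the state, without advancing time (a new reading comes with each control period).
- imaging.get_image(name): name is "scene" or "top" or "wrist"; returns a dict with "pixels" (480x640x3 uint8, red, green, blue), "K" (3x3 intrinsics, pixels), "position" and "orientation" of the camera in the world. Camera axes: x right, y down, z forward; pixel columns grow to the right and rows downward; lengths in m; the calibration is good to about 2 mm. A picture is of the moment at which its call begins. There is no depth.
- order.close_job(): hands the job in, once; it reports no verdict.
Trained networks look in a picture, given as the dict that the camera call returned (one of the last four; its "shot" number tells which), for a name from the list of things; names that differ only in an ending like _2 or _b are one class to them, and where a whole thing is asked for, a point or a joint stands for the part that bears it (a point fixed in the world has none). Each returns a list of dicts, best first, with "score" (0 to 1); they miss things now and then, are a little off and sometimes report something else, mostly with a low value. They report only what shows in the picture. A call takes as long as a camera call. They do not tell look-alikes from the thing itself.
- imaging.look_for(thing, picture): "xyz" ([x, y, z] in m, in world coordinates, good to about 4 mm: the middle of the surface that is visible of it).
- imaging.cut_out(thing, picture): "pixels" (480x640 bool, what is visible of it).
The state is a dict: "t": time; "qpos": joint angles; "joint_velocities": joint speeds; "tau": joint torques, N m; "position": TCP position; "orientation": TCP orientation; "ft_force": force on the tool from outside, world axes, zero at the start; "ft_torque": the same for the moment, N m; "width": opening from 0.0 (shut) to 1.0 (fully open).
Only numpy, scipy, OpenCV 4.12 (cv2) and the standard library are available. Lean on these libraries where they do the work, as an engineer would, in place of code of your own. Each camera call takes 0.05 s, during which the arm holds its last target. There are 200 camera calls.

## Working session

There is one attempt and no reset: what is moved stays moved. The work goes in short steps, Python scripts to look and compute and a tool call to move; the robot and the scene stay as the last step left them, time stands still between calls to the robot, and variables do not carry over. Pictures are saved under pics/ and viewed, about 12 in all and at most 16, crops included, and the job is handed in when it is done.

Besides the shell and the picture viewer there is one more tool, called after "Emit:" as name(argument=value, ...), one argument or row to a line, values as JSON. drive_tool: Moves the arm, as the interface text tells. Its arguments: {"type":"object","properties":{"steps":{"type":"array","items":{"type":"number"}},"newtons":{"type":"number"}},"required":["steps"]}

```bash
mkdir -p pics; cat > h.py <<'E'
import numpy as np, cv2
from workcell import read_state, imaging, order
from scipy.spatial.transform import Rotation as R
def save(p,f,crop=None,s=1):
    a=p["pixels"][:,:,::-1]
    if crop: a=a[crop[1]:crop[3],crop[0]:crop[2]]
    cv2.imwrite("pics/"+f,cv2.resize(a,None,fx=s,fy=s))
def cam(p):
    o=np.array(p["orientation"],float)
    r=o if o.shape==(3,3) else R.from_euler("xyz",o,degrees=True).as_matrix()
    return r,np.array(p["position"]),np.array(p["K"])
def ray(p,u,v,z):
    r,t,K=cam(p); d=r@np.linalg.solve(K,[u,v,1.]); return t+d*(z-t[2])/d[2]
def proj(p,X):
    r,t,K=cam(p); q=K@(r.T@(np.array(X)-t)); return q[:2]/q[2]
E
python3 - <<'E'
from h import *
s=read_state(); print(s)
for n in ["scene","top"]:
    p=imaging.get_image(n); save(p,n+"0.png"); print(n,p["position"],p["orientation"],p["K"])
    for k in ["jar","small_tin","salt","cups","board","round_coaster","square_coaster","big_tin","spice"]:
        print(k,[(np.round(d["xyz"],3).tolist(),round(d["score"],2),proj(p,d["xyz"]).round().tolist()) for d in imaging.look_for(k,p)[:4]])
E
```

```text
{'t': 0.0, 'qpos': array([-81.18911749,  22.8709731 ,   2.57889352,  88.11211013,
        -1.07191581,  69.15144129,  -2.90339489]), 'joint_velocities': array([-0.00410726,  0.07664034, -0.04757869,  0.04762984,  0.02134235,
       -0.04358174, -0.07924586]), 'tau': array([-1.78238988e-04, -4.75147855e+01,  1.36478595e+00, -2.54209310e+01,
        1.16668644e-02,  9.56757140e-03, -3.85353488e-06]), 'position': array([0.16235575, 0.62868785, 0.19818975]), 'orientation': array([-1.79889809e+02,  6.62100046e-03,  1.65525876e+02]), 'ft_force': array([ 0.46135566,  0.03257468, -1.06101185]), 'ft_torque': array([-0.03580794, -0.01996983,  0.01702697]), 'width': 0.9967784496057626}
scene [1.56454681 0.25479045 0.89605022] [-128.22675638    0.60378775  105.75125138] [[489.53780281   0.         308.5296502 ]
 [  0.         489.53780281 231.32740499]
 [  0.           0.           1.        ]]
jar [([0.474, -0.375, 0.065], 0.66, [209.0, 198.0]), ([0.452, 0.221, 0.012], 0.21, [406.0, 240.0])]
small_tin [([0.675, 0.034, 0.059], 0.96, [323.0, 267.0]), ([0.682, -0.08, 0.051], 0.8, [280.0, 263.0]), 
[... 599 characters left out ...]
  323.23101423]
 [  0.         446.77577493 236.34896943]
 [  0.           0.           1.        ]]
jar [([0.45, -0.374, 0.096], 0.57, [451.0, 274.0]), ([0.346, -0.435, 0.096], 0.36, [474.0, 317.0])]
small_tin [([0.648, 0.028, 0.07], 0.9, [302.0, 194.0]), ([0.66, -0.088, 0.071], 0.71, [344.0, 192.0]), ([0.718, -0.172, 0.07], 0.61, [376.0, 174.0])]
salt [([0.616, 0.151, 0.073], 0.73, [256.0, 202.0])]
cups [([0.641, 0.275, 0.062], 0.73, [213.0, 191.0])]
board [([0.464, 0.313, 0.01], 0.64, [196.0, 256.0])]
round_coaster [([0.489, 0.393, 0.019], 0.63, [168.0, 245.0])]
square_coaster [([0.442, 0.222, 0.018], 0.76, [227.0, 266.0])]
big_tin []
spice [([0.344, -0.435, 0.098], 0.81, [474.0, 318.0])]
```

View pics/scene0.png

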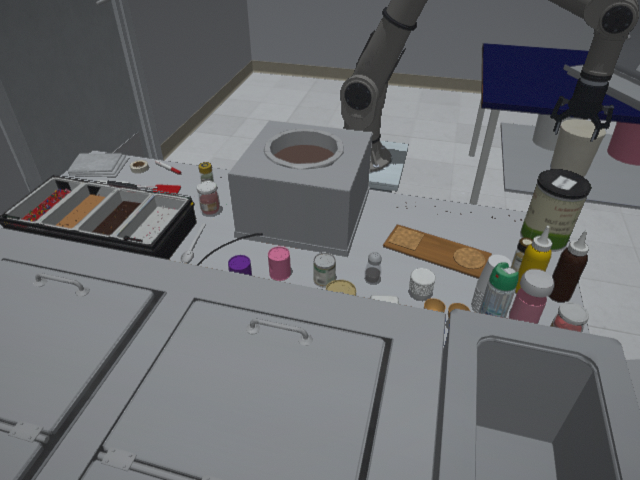

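View pics/top0.png

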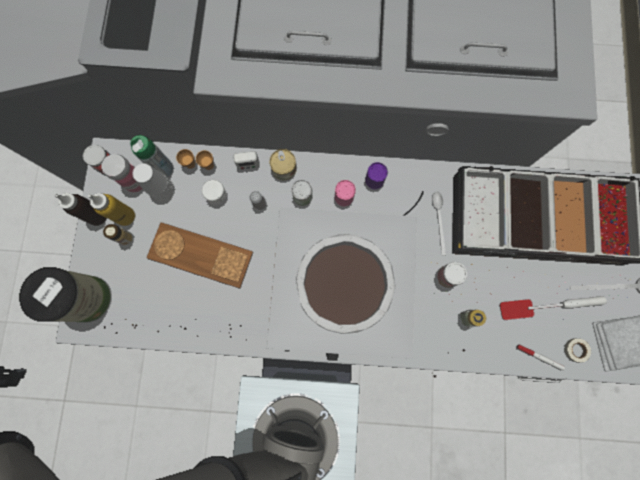

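The scene shows the following, in top pixels:

| Thing | Pixel |
|---|---|
| Cups | (213,190) |
| Salt | (257,200) |
| Silver small tin | (302,192) |
| Jar | (452,274) |
| Spice | (474,318) |
| Big tin | (283,163) |
| Round coaster | (168,245) |
| Square coaster | (232,263) |

Things that could be mistaken for the targets:
- **Small tin:** the pink tin (345,190), the purple tin (376,175) and the wide big tin (283,163).
- **Jar:** the spice jar (474,318) and the bottles at the left with white and pink lids (95,155) to (150,180).
- **Cups:** the orange cups (186,158) and (205,160), and the white box (245,158).

I choose by description. Next I measure by silhouette fits and check one close crop.

```bash
cat >> h.py <<'E'
PROF=dict(jar=[(31,0),(31,95)],small_tin=[(29,0),(29,72)],salt=[(15,0),(22,30),(17,66),(17,75),(9,88),(0,90)],
 cups=[(22,0),(30.5,24),(30.5,58),(29,62)],big_tin=[(37.5,0),(37.5,58)],spice=[(21,0),(21,96)])
A=np.linspace(0,2*np.pi,60)
def hull(p,k,xy,z0=0):
    P=[proj(p,[xy[0]+r*np.cos(a)/1e3,xy[1]+r*np.sin(a)/1e3,z0+z/1e3]) for r,z in PROF[k] for a in A]
    return cv2.convexHull(np.array(P,np.float32))[:,0]
def fit(p,k,xy,z0=0,mask=None):
    """xy such that the model silhouette's bounding box centre equals the mask's"""
    if mask is None:
        ms=imaging.cut_out(k,p); 
        c=proj(p,[*xy,z0+.04]); ms=[m["pixels"] for m in ms]
        ms=[m for m in ms if np.hypot(*(np.argwhere(m).mean(0)[::-1]-c))<25]
        if not ms: return None
        mask=ms[0]
    cs=cv2.findContours(mask.astype(np.uint8),cv2.RETR_EXTERNAL,cv2.CHAIN_APPROX_NONE)[0]
    c=max(cs,key=cv2.contourArea); h=cv2.convexHull(c)
    M=cv2.moments(h); tgt=np.array([M["m10"],M["m01"]])/M["m00"]; xy=np.array(xy,float)
    def ce(q): 
        m=cv2.moments(hull(p,k,q,z0)); return np.array([m["m10"],m["m01"]])/m["m00"]
    for _ in range(6):
        f=ce(xy); J=np.column_stack([(ce(xy+d)-f)/.002 for d in np.eye(2)*.002]); xy=xy+np.linalg.solve(J,tgt-f)
    return xy.round(4).tolist(), "area ratio",round(cv2.contourArea(h)/cv2.contourArea(hull(p,k,xy,z0)),2)
E
python3 - <<'E'
from h import *
G=dict(jar=(.46,-.375),small_tin=(.655,.03),salt=(.625,.155),cups=(.65,.28),big_tin=(.73,.09),spice=(.35,-.437))
pp={}
for n in ["scene","top"]:
    p=pp[n]=imaging.get_image(n)
    for k,g in G.items(): print(n,k,fit(p,k,g))
    for k,z in [("board",.012),("round_coaster",.016),("square_coaster",.016)]:
        for d in imaging.cut_out(k,p)[:1]:
            c=max(cv2.findContours(d["pixels"].astype(np.uint8),cv2.RETR_EXTERNAL,cv2.CHAIN_APPROX_NONE)[0],key=cv2.contourArea)[:,0]
            W=np.array([ray(p,u,v,z)[:2] for u,v in c],np.float32)*1000
            b=cv2.minAreaRect(W); M=cv2.moments(W); print(n,k,np.round(b[0],1),np.round(b[1]),round(b[2],1),"cent",round(M["m10"]/M["m00"],1),round(M["m01"]/M["m00"],1))
s=pp["scene"]["pixels"]; t=pp["top"]["pixels"]
a=cv2.resize(t[140:290,140:400],None,fx=3,fy=3)[:,:,::-1]; b=cv2.resize(s[230:300,220:440],None,fx=2,fy=2)[:,:,::-1]
b=cv2.copyMakeBorder(b,0,0,0,a.shape[1]-b.shape[1],cv2.BORDER_CONSTANT); cv2.imwrite("pics/c1.png",np.vstack([a,b]))
E
```

```text
scene jar ([0.4507, -0.3893], 'area ratio', 0.87)
scene small_tin ([0.6565, 0.0306], 'area ratio', 0.89)
scene salt ([0.6272, 0.1532], 'area ratio', 1.0)
scene cups ([0.6437, 0.2782], 'area ratio', 0.98)
scene big_tin ([0.703, 0.0881], 'area ratio', 0.34)
scene spice ([0.3122, -0.463], 'area ratio', 0.66)
scene board [474.6 301. ] [272. 118.] 75.8 cent 485.2 301.5
scene round_coaster [488.7 392.1] [86. 84.] 15.1 cent 489.7 392.6
scene square_coaster [449.3 218.9] [78. 86.] 76.8 cent 449.0 219.2
top jar ([0.4549, -0.3885], 'area ratio', 0.93)
top small_tin ([0.661, 0.0304], 'area ratio', 0.9)
top salt ([0.6276, 0.1504], 'area ratio', 0.85)
top cups ([0.6468, 0.2787], 'area ratio', 0.91)
top big_tin ([0.7442, 0.0912], 'area ratio', 0.95)
top spice ([0.3451, -0.4455], 'area ratio', 0.94)
top board [469.2 304.5] [281. 110.] 76.1 cent 469.3 303.8
top round_coaster [490.5 392.5] [81. 85.] 51.3 cent 491.2 392.3
top square_coaster [449.5 217.6] [78. 82.] 75.9 cent 449.0 217.7
```

View pics/c1.png

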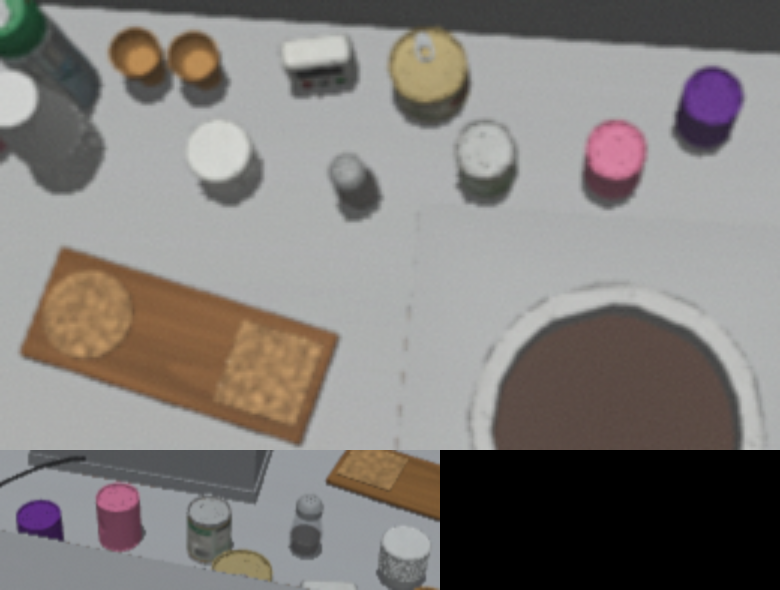

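The crop confirms the silver, narrow tin at (302,192), with the pink and purple look-alikes to its right and the big tin behind it. The coasters' midpoint (0.470, 0.305) matches the board centre, and they are 179 mm apart. I raise the arm first.

```bash
cat >> h.py <<'E'
def go(x,y,z,yaw,s=None):
    """shift and turn in the tool frame from the present pose to a tool-down pose"""
    s=s or read_state(); r=R.from_euler("xyz",s["orientation"],degrees=True)
    d=r.inv().apply(np.array([x,y,z])-s["position"]); q=(r.inv()*R.from_euler("xyz",[180,0,yaw],degrees=True)).as_rotvec(degrees=True)
    print("go",np.round(d,4),np.round(q,2),"n>=",int(np.ceil(max(np.linalg.norm(d)/.05,np.linalg.norm(q)/8.59))))
E
python3 - <<'E'
from h import *
go(.163,.629,.42,166); go(.659,.03,.36,166)
E
```

```text
go [-5.000e-04 -2.000e-04 -2.208e-01] [ 0.    0.   -0.48] n>= 5
go [-0.6305 -0.4562 -0.1608] [ 0.    0.   -0.48] n>= 16
```

Emit:
drive_tool(
  steps=[0,0,-0.05,0,0,0,0.085,0,0,-0.1,0,0,0,0.085,0,0,-0.15,0,0,0,0.085,0,0,-0.2,0,0,0,0.085,0,0,-0.2,0,0,0,0.085],
  newtons=40,
)

```text
t: 2.5
position: [0.1634, 0.6322, 0.4084]
orientation: [179.1, -0.1, 165.5]
ft_force: [0.3, 0.5, 0.2]
width: 0.996
```

Emit:
drive_tool(
  steps=[-0.63,-0.456,0.04,0,0,-0.5,0.085,-0.63,-0.456,0.04,0,0,-0.5,0.085,-0.63,-0.456,0.04,0,0,-0.5,0.085,-0.63,-0.456,0.04,0,0,-0.5,0.085,-0.63,-0.456,0.04,0,0,-0.5,0.085,-0.63,-0.456,0.04,0,0,-0.5,0.085,-0.63,-0.456,0.04,0,0,-0.5,0.085,-0.63,-0.456,0.04,0,0,-0.5,0.085,-0.63,-0.456,0.04,0,0,-0.5,0.085,-0.63,-0.456,0.04,0,0,-0.5,0.085],
)

```text
t: 3.5
position: [0.4818, 0.2429, 0.3732]
orientation: [180.0, -0.0, 166.0]
ft_force: [0.1, 1.2, 0.0]
width: 0.997
```

```bash
python3 -c "
from h import *
go(.659,.03,.34,166)"
```

```text
go [-0.2234 -0.1638  0.0331] [ 0.03 -0.    0.03] n>= 6
```

Emit:
drive_tool(
  steps=[-0.223,-0.164,0.033,0,0,0,0.085,-0.223,-0.164,0.033,0,0,0,0.085,-0.223,-0.164,0.033,0,0,0,0.085,-0.223,-0.164,0.033,0,0,0,0.085,-0.223,-0.164,0.033,0,0,0,0.085,-0.223,-0.164,0.033,0,0,0,0.085,-0.223,-0.164,0.033,0,0,0,0.085,-0.223,-0.164,0.033,0,0,0,0.085],
)

```text
t: 4.3
position: [0.6576, 0.0314, 0.3396]
orientation: [-180.0, -0.1, 165.9]
ft_force: [0.3, -0.0, -0.1]
width: 0.997
```

```bash
python3 - <<'E'
from h import *
p=imaging.get_image("wrist"); save(p,"w1.png"); print(p["position"],p["orientation"],read_state()["position"],read_state()["qpos"])
print(proj(p,[.659,.0305,.072]),proj(p,[.6275,.152,.09]))
for k,g in dict(small_tin=(.659,.0305),salt=(.6275,.152),big_tin=(.744,.091)).items(): print(k,fit(p,k,g))
go(.659,.03,.12,166)
E
```

```text
[0.59350233 0.04710693 0.51454321] [1.64822358e+02 3.30371324e-02 7.59990444e+01] [0.65742178 0.03282982 0.34012982] [-27.05471592  22.41954233  30.23623044  74.73959585 -11.16737702
  85.7719145   78.17930399]
[318.71499719 203.41005701] [419.03150957 151.62984522]
small_tin ([0.6598, 0.0317], 'area ratio', 0.9)
salt ([0.627, 0.1538], 'area ratio', 1.02)
big_tin ([0.7422, 0.0932], 'area ratio', 0.93)
go [-0.0025 -0.0035  0.2208] [ 0.08 -0.    0.18] n>= 5
```

View pics/w1.png

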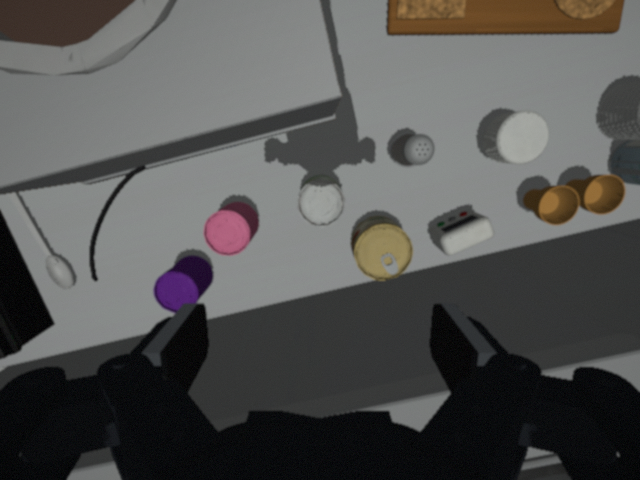

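The wrist view shows the silver tin at (321,200), the salt at (419,148) and the cups at (521,136). It agrees with the fits: tin at (0.660, 0.032). The wrist camera sits on the tool's +x side, next to the warmer, so I turn the yaw to 76. That also suits the placing.

Emit:
drive_tool(
  steps=[-0.0026,-0.0005,0.02,0,0,8.5,0.085,-0.0026,-0.0005,0.02,0,0,17,0.085,-0.0026,-0.0005,0.02,0,0,25.5,0.085,-0.0026,-0.0005,0.02,0,0,34,0.085,-0.0026,-0.0005,0.02,0,0,42.5,0.085,-0.0026,-0.0005,0.02,0,0,51,0.085,-0.0026,-0.0005,0.02,0,0,59.5,0.085,-0.0026,-0.0005,0.02,0,0,68,0.085,-0.0026,-0.0005,0.02,0,0,76.5,0.085,-0.0026,-0.0005,0.02,0,0,85,0.085],
)

```text
t: 5.5
position: [0.6598, 0.0323, 0.3209]
orientation: [180.0, -0.1, 80.8]
ft_force: [-0.6, 0.1, -0.3]
width: 0.992
```

```bash
python3 -c "
from h import *
print(read_state()['qpos']);go(.6598,.0317,.028,76)"
```

```text
[-37.40689418  26.66456188  47.57584597  76.75846428 -19.50916783
  84.8194961   -0.41421582]
go [-0.001  -0.      0.2929] [ 0.01 -0.08  4.81] n>= 6
```

Emit:
drive_tool(
  steps=[-0.001,0,0.05,0,0,4.8,0.08,-0.001,0,0.1,0,0,4.8,0.08,-0.001,0,0.14,0,0,4.8,0.08,-0.001,0,0.18,0,0,4.8,0.08,-0.001,0,0.21,0,0,4.8,0.08,-0.001,0,0.24,0,0,4.8,0.08],
)

```text
t: 6.1
position: [0.6595, 0.0317, 0.0793]
orientation: [-180.0, -0.1, 76.4]
ft_force: [0.1, -0.1, 0.1]
width: 0.936
```

```bash
python3 -c "
from h import *
print(read_state()['qpos']);go(.6598,.0317,.028,76)"
```

```text
[-35.23831611  36.72435342  42.33767807  94.24336089 -27.79309725
  60.02229557   2.02129552]
go [0.     0.0003 0.0513] [-0.03 -0.07  0.36] n>= 2
```

Emit:
drive_tool(
  steps=[0,0,0.02,0,0,0.3,0.08,0,0,0.04,0,0,0.3,0.08,0,0,0.051,0,0,0.3,0.08,0,0,0.051,0,0,0.3,0.04,0,0,0.051,0,0,0.3,0.04,0,0,0.051,0,0,0.3,0.04,0,0,0.051,0,0,0.3,0.04,0,0,0.051,0,0,0.3,0.04,0,0,0.051,0,0,0.3,0.04],
  newtons=40,
)

```text
t: 7.0
position: [0.6608, 0.0297, 0.0305]
orientation: [179.9, -0.1, 75.9]
ft_force: [-0.4, -0.5, 2.6]
width: 0.646
```

Emit:
drive_tool(
  steps=[0,0,0,0,0,0,0.04,0,0,0,0,0,0,0.04,0,0,-0.03,0,0,0,0.04,0,0,-0.07,0,0,0,0.04,0,0,-0.12,0,0,0,0.04,0,0,-0.17,0,0,0,0.04,0,0,-0.22,0,0,0,0.04,0,0,-0.26,0,0,0,0.04,0,0,-0.28,0,0,0,0.04,0,0,-0.28,0,0,0,0.04],
)

```text
t: 8.0
position: [0.6615, 0.0289, 0.3124]
orientation: [179.7, -0.1, 75.9]
ft_force: [-0.1, -0.3, -2.9]
width: 0.645
```

```bash
python3 - <<'E'
from h import *
p=imaging.get_image("wrist"); save(p,"w2.png"); s=read_state();print(s["qpos"],s["width"],s["ft_force"])
go(.449,.218,.2,76);go(.449,.218,.31,76);
E
```

```text
[-37.95271618  27.25986211  48.70261797  77.91381391 -20.2718932
  83.66073791  -4.39295382] 0.6436603007701183 [ 0.3574869   0.344111   -3.03555744]
go [ 0.1315 -0.2509  0.1094] [ 0.05 -0.02 -0.1 ] n>= 7
go [ 0.1315 -0.2508 -0.0006] [ 0.05 -0.02 -0.1 ] n>= 6
```

View pics/w2.png

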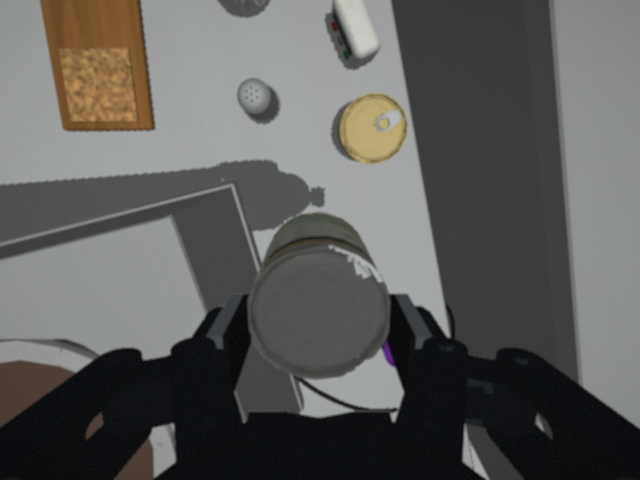

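The tin is held square in the jaws, at (320,310). I carry it to a point over the square coaster.

Emit:
drive_tool(
  steps=[0.131,-0.251,-0.01,0,0,0,0.04,0.131,-0.251,-0.01,0,0,0,0.04,0.131,-0.251,-0.01,0,0,0,0.04,0.131,-0.251,-0.01,0,0,0,0.04,0.131,-0.251,-0.01,0,0,0,0.04,0.131,-0.251,-0.01,0,0,0,0.04,0.131,-0.251,-0.01,0,0,0,0.04,0.131,-0.251,-0.01,0,0,0,0.04],
)

```text
t: 8.85
position: [0.4467, 0.218, 0.3174]
orientation: [-179.9, 0.2, 76.1]
ft_force: [0.6, -0.1, -2.2]
width: 0.641
```

```bash
cat >> h.py <<'E'
def inhand(k,dz):
    """offset of a held thing from the TCP in tool x,y; dz = TCP height above its underside"""
    p=imaging.get_image("wrist"); s=read_state(); t=s["position"]
    f=fit(p,k,t[:2],t[2]-dz); print(k,f,t.round(4))
    if f: print("tool offset",R.from_euler("xyz",s["orientation"],degrees=True).inv().apply(np.r_[np.array(f[0])-t[:2],0]).round(4))
E
python3 - <<'E'
from h import *
inhand("small_tin",.0305); go(.449,.218,.049,76)
E
```

```text
small_tin ([0.4471, 0.2197], 'area ratio', 0.95) [0.4478 0.2169 0.3178]
tool offset [ 0.0026 -0.0013 -0.    ]
go [0.0025 0.0003 0.2692] [-0.04  0.15 -0.19] n>= 6
```

Emit:
drive_tool(
  steps=[0,0.001,0.05,0,0,0,0.04,0,0.001,0.1,0,0,0,0.04,0,0.001,0.15,0,0,0,0.04,0,0.001,0.19,0,0,0,0.04,0,0.001,0.22,0,0,0,0.04,0,0.001,0.245,0,0,0,0.04,0,0.001,0.255,0,0,0,0.04,0,0.001,0.263,0,0,0,0.04,0,0.001,0.269,0,0,0,0.04,0,0.001,0.269,0,0,0,0.04],
)

```text
t: 9.95
position: [0.4498, 0.2175, 0.0507]
orientation: [180.0, -0.0, 75.9]
ft_force: [0.4, 0.2, -2.3]
width: 0.642
```

```bash
python3 - <<'E'
from h import *
s=read_state(); print(s["position"],s["ft_force"])
E
```

```text
[0.44982227 0.21745485 0.05066011] [ 0.39869087  0.15763227 -2.28115991]
```

Emit:
drive_tool(
  steps=[0,0,0.002,0,0,0,0.04,0,0,0.0035,0,0,0,0.04,0,0,0.0035,0,0,0,0.04],
)

```text
t: 10.25
position: [0.4496, 0.2178, 0.0474]
orientation: [180.0, -0.0, 75.9]
ft_force: [0.1, -0.0, -1.7]
width: 0.641
```

Emit:
drive_tool(
  steps=[0,0,0.0015,0,0,0,0.04,0,0,0.0015,0,0,0,0.04],
)

```text
t: 10.45
position: [0.4498, 0.2182, 0.0464]
orientation: [-180.0, -0.1, 75.9]
ft_force: [-2.5, -0.2, 4.0]
width: 0.644
```

Emit:
drive_tool(
  steps=[0,0,0,0,0,0,0.06,0,0,0,0,0,0,0.07,0,0,0,0,0,0,0.08,0,0,0,0,0,0,0.08,0,0,-0.03,0,0,0,0.08,0,0,-0.08,0,0,0,0.08,0,0,-0.13,0,0,0,0.08,0,0,-0.18,0,0,0,0.08,0,0,-0.2,0,0,0,0.08,0,0,-0.2,0,0,0,0.08],
)

```text
t: 11.45
position: [0.4517, 0.2186, 0.249]
orientation: [179.8, -0.4, 75.9]
ft_force: [0.7, -0.4, -0.2]
width: 0.937
```

```bash
python3 - <<'E'
from h import *
p=imaging.get_image("wrist"); save(p,"w3.png")
print(fit(p,"small_tin",(.449,.218),.016),fit(p,"salt",(.627,.153)))
for d in imaging.cut_out("square_coaster",p)[:1]:
    c=max(cv2.findContours(d["pixels"].astype(np.uint8),0,2)[0],key=cv2.contourArea)[:,0]
    b=cv2.minAreaRect(np.array([ray(p,u,v,.016)[:2] for u,v in c],np.float32)*1000); print(b)
print(read_state()["qpos"]); go(.627,.153,.246,76)
E
```

```text
([0.4492, 0.2193], 'area ratio', 0.94) ([0.6259, 0.1543], 'area ratio', 1.05)
((446.4139099121094, 219.2828826904297), (79.66275024414062, 79.70609283447266), 76.34761047363281)
[-75.87792189   7.18254244  49.73667553 105.58235249  -5.7908935
  70.02337374 -38.44671027]
go [-0.0186  0.1889 -0.0024] [-0.11  0.13 -0.08] n>= 4
```

View pics/w3.png

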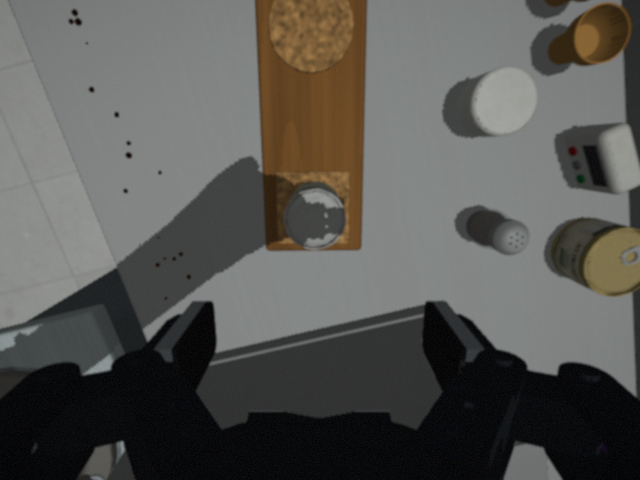

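The tin stands centred on the square coaster. The fit gives (0.449, 0.219) and the coaster is at about (0.448, 0.219). Next is the salt.

Emit:
drive_tool(
  steps=[-0.0186,0.189,0,0,0,0,0.07,-0.0186,0.189,0,0,0,0,0.07,-0.0186,0.189,0,0,0,0,0.07,-0.0186,0.189,0,0,0,0,0.07,-0.0186,0.189,0.05,0,0,0,0.07,-0.0186,0.189,0.1,0,0,0,0.07,-0.0186,0.189,0.12,0,0,0,0.07,-0.0186,0.189,0.12,0,0,0,0.07],
)

```text
t: 12.45
position: [0.624, 0.1526, 0.1195]
orientation: [-179.5, 0.4, 75.9]
ft_force: [-0.6, -0.7, -0.3]
width: 0.82
```

```bash
python3 - <<'E'
from h import *
go(.6265,.154,.041,76)
E
```

```text
go [0.0024 0.0028 0.0784] [-0.54  0.35 -0.13] n>= 2
```

Emit:
drive_tool(
  steps=[0.002,0.0025,0.02,0,0,0,0.07,0.002,0.0025,0.045,0,0,0,0.07,0.002,0.0025,0.065,0,0,0,0.07,0.002,0.0025,0.078,0,0,0,0.07,0.002,0.0025,0.078,0,0,0,0.05,0.002,0.0025,0.078,0,0,0,0.04,0.002,0.0025,0.078,0,0,0,0.02,0.002,0.0025,0.078,0,0,0,0.02,0.002,0.0025,0.078,0,0,0,0.02,0.002,0.0025,0.078,0,0,0,0.02],
  newtons=30,
)

```text
t: 13.45
position: [0.6322, 0.1553, 0.0491]
orientation: [179.9, -0.1, 75.9]
ft_force: [-0.4, 0.3, 5.3]
width: 0.308
```

Emit:
drive_tool(
  steps=[0,0,0,0,0,0,0.02,0,0,0,0,0,0,0.02,0,0,-0.02,0,0,0,0.02,0,0,-0.05,0,0,0,0.02,0,0,-0.09,0,0,0,0.02,0,0,-0.13,0,0,0,0.02,0,0,-0.17,0,0,0,0.02,0,0,-0.17,0,0,0,0.02],
)

```text
t: 14.25
position: [0.635, 0.1544, 0.2239]
orientation: [179.4, -0.3, 75.9]
ft_force: [0.5, -0.5, 0.1]
width: 0.31
```

```bash
python3 - <<'E'
from h import *
inhand("salt",.041); go(.4695,.3052,.21,76); print(read_state()["qpos"])
E
```

```text
salt ([0.634, 0.1552], 'area ratio', 0.93) [0.633  0.1545 0.2206]
tool offset [0.0009 0.0008 0.    ]
go [ 0.1065 -0.1936  0.008 ] [ 0.06 -0.07 -0.09] n>= 5
[-50.67962106  29.18326802  48.67372095  87.60151697 -22.51158204
  73.35369859 -13.23179664]
```

```bash
python3 - <<'E'
from h import *
p=imaging.get_image("wrist"); q=imaging.get_image("scene")
a=cv2.resize(p["pixels"][150:450,170:470],(500,500)); u,v=proj(q,[.634,.155,.22]).astype(int)
b=cv2.resize(q["pixels"][v-50:v+70,u-36:u+36],(300,500)); cv2.imwrite("pics/c4.png",np.hstack([a,b])[:,:,::-1]); s=read_state(); print(s["position"],s["ft_force"],u,v)
E
```

```text
[0.62987678 0.15493833 0.21576773] [ 0.21874356 -0.9867503  -1.95714537] 378 213
```

View pics/c4.png

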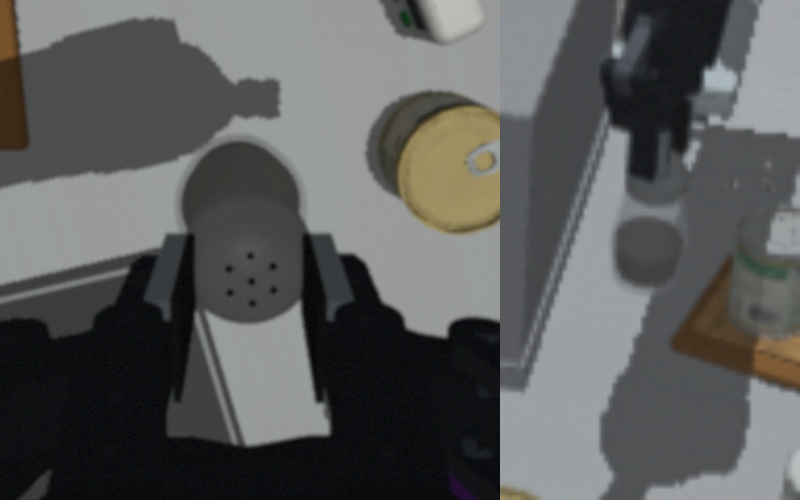

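The salt is held upright by its cap, in the left crop. The arm needs a moment to settle, so I allow that before each measurement.

Emit:
drive_tool(
  steps=[0.106,-0.191,0,0,0,0,0.02,0.106,-0.191,0,0,0,0,0.02,0.106,-0.191,0,0,0,0,0.02,0.106,-0.191,0,0,0,0,0.02,0.106,-0.191,0,0,0,0,0.02,0.106,-0.191,0,0,0,0,0.02,0.106,-0.191,0,0,0,0,0.02,0.106,-0.191,0,0,0,0,0.02,0.106,-0.191,0,0,0,0,0.02,0.106,-0.191,0,0,0,0,0.02],
)

```text
t: 15.45
position: [0.4725, 0.3029, 0.2174]
orientation: [180.0, 0.0, 75.8]
ft_force: [0.3, 0.5, -0.3]
width: 0.271
```

```bash
python3 - <<'E'
from h import *
inhand("salt",.045); q=imaging.get_image("scene")
for dz in (.04,.046,.052): print(dz,fit(q,"salt",(.4695,.3052),read_state()["position"][2]-dz))
go(.4695,.3052,.07,76)
E
```

```text
salt ([0.4734, 0.3029], 'area ratio', 0.86) [0.4723 0.3032 0.2175]
tool offset [0.     0.0011 0.    ]
0.04 ([0.5011, 0.2983], 'area ratio', 0.79)
0.046 ([0.4917, 0.2987], 'area ratio', 0.8)
0.052 ([0.4824, 0.2991], 'area ratio', 0.81)
go [ 0.0006 -0.0025  0.1476] [ 0.   -0.01 -0.09] n>= 3
```

The grip width is shrinking, so the salt may be slipping. I lower it promptly and carefully.

Emit:
drive_tool(
  steps=[0.0006,-0.0025,0.03,0,0,0,0.02,0.0006,-0.0025,0.065,0,0,0,0.02,0.0006,-0.0025,0.1,0,0,0,0.02,0.0006,-0.0025,0.125,0,0,0,0.02,0.0006,-0.0025,0.135,0,0,0,0.02,0.0006,-0.0025,0.138,0,0,0,0.02,0.0006,-0.0025,0.138,0,0,0,0.02,0.0006,-0.0025,0.138,0,0,0,0.02],
)

```text
t: 16.55
position: [0.4705, 0.306, 0.081]
orientation: [179.9, -0.1, 75.9]
ft_force: [0.2, 1.2, -1.3]
width: 0.279
```

```bash
python3 - <<'E'
from h import *
p=imaging.get_image("wrist"); q=imaging.get_image("scene"); s=read_state()
a=cv2.resize(p["pixels"][100:400,170:470],(400,400)); u,v=proj(q,[.4695,.305,.06]).astype(int)
b=cv2.resize(q["pixels"][v-40:v+40,u-40:u+40],(400,400)); cv2.imwrite("pics/c5.png",np.hstack([a,b])[:,:,::-1]); print(s["position"],s["ft_force"],s["width"])
E
```

```text
[0.47021543 0.30594228 0.08081702] [-0.0703256   0.86533385 -0.71015171] 0.27351006338505385
```

View pics/c5.png

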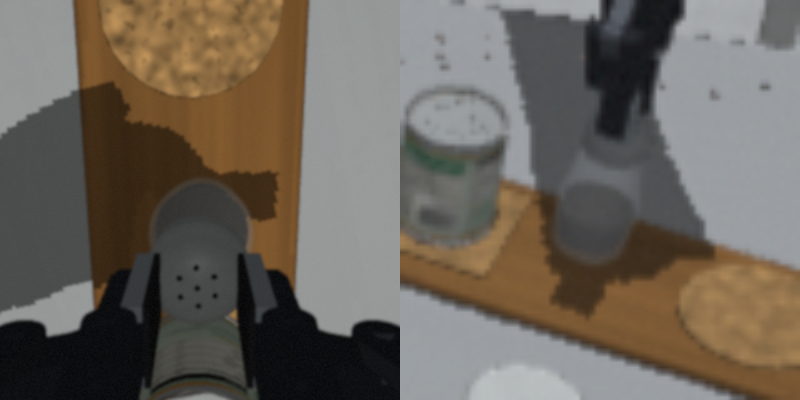

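Emit:
drive_tool(
  steps=[0,0,0.003,0,0,0,0.02,0,0,0.006,0,0,0,0.02,0,0,0.009,0,0,0,0.02,0,0,0.009,0,0,0,0.02,0,0,0.009,0,0,0,0.02],
)

```text
t: 17.15
position: [0.4693, 0.3052, 0.0704]
orientation: [-180.0, 0.0, 75.9]
ft_force: [0.4, 0.9, -0.2]
width: 0.277
```

Emit:
drive_tool(
  steps=[0,0,0.003,0,0,0,0.02,0,0,0.006,0,0,0,0.02,0,0,0.006,0,0,0,0.02,0,0,0.006,0,0,0,0.02],
)

```text
t: 17.55
position: [0.4693, 0.3052, 0.0644]
orientation: [-180.0, 0.0, 75.9]
ft_force: [0.4, 0.4, -0.4]
width: 0.27
```

Emit:
drive_tool(
  steps=[0,0,0.002,0,0,0,0.02,0,0,0.004,0,0,0,0.02,0,0,0.004,0,0,0,0.02,0,0,0.004,0,0,0,0.02],
)

```text
t: 17.95
position: [0.4709, 0.3062, 0.0629]
orientation: [179.9, -0.2, 75.9]
ft_force: [-2.4, -1.3, 13.1]
width: 0.274
```

```bash
python3 - <<'E'
from h import *
p=imaging.get_image("wrist"); s=read_state()
m=imaging.cut_out("salt",p)[0]["pixels"]; c=cv2.convexHull(np.argwhere(m)[:,::-1].astype(np.float32)); print("mask rows",np.argwhere(m).min(0),np.argwhere(m).max(0))
for zb in (.012,.016,.02,.024): 
    h=hull(p,"salt",(.4693,.3055),zb); print(zb,h.min(0),h.max(0))
print(s["position"],s["ft_force"],s["width"])
E
```

```text
mask rows [237 279] [342 358]
0.012 [275.65216 231.39429] [355.46622 338.84454]
0.016 [274.67664 233.0664 ] [356.1702 343.4224]
0.02 [273.58585 234.58917] [356.90152 348.22147]
0.024 [272.43945 236.16539] [357.66183 353.25812]
[0.47081663 0.30621586 0.06288473] [-2.51281995 -0.73653909 12.3520961 ] 0.27631582004462113
```

Emit:
drive_tool(
  steps=[0,0,-0.002,0,0,0,0.02,0,0,-0.002,0,0,0,0.02,0,0,-0.002,0,0,0,0.034,0,0,-0.002,0,0,0,0.045,0,0,-0.002,0,0,0,0.06,0,0,-0.002,0,0,0,0.06,0,0,-0.03,0,0,0,0.06,0,0,-0.07,0,0,0,0.06,0,0,-0.12,0,0,0,0.06,0,0,-0.17,0,0,0,0.06],
)

```text
t: 19.05
position: [0.4689, 0.3048, 0.2319]
orientation: [-180.0, 0.1, 75.9]
ft_force: [0.6, 1.0, -0.5]
width: 0.706
```

Emit:
drive_tool(
  steps=[0,0,0,0,0,0,0.08,0,0,0,0,0,0,0.08,0,0,0,0,0,0,0.08],
)

```text
t: 19.35
position: [0.4683, 0.305, 0.2292]
orientation: [-179.9, 0.1, 75.9]
ft_force: [-0.2, -0.1, -1.9]
width: 0.935
```

```bash
python3 - <<'E'
from h import *
p=imaging.get_image("wrist"); save(p,"w6.png"); print("salt",fit(p,"salt",(.4695,.305),.012),"cups",fit(p,"cups",(.645,.2785)),"tin",fit(p,"small_tin",(.449,.219),.016))
q=imaging.get_image("scene"); print("salt scene",fit(q,"salt",(.4695,.305),.012)) 
for d in imaging.cut_out("round_coaster",p)[:1]:
    c=max(cv2.findContours(d["pixels"].astype(np.uint8),0,2)[0],key=cv2.contourArea)[:,0]
    print("round",cv2.minEnclosingCircle(np.array([ray(p,u,v,.016)[:2] for u,v in c],np.float32)*1000))
go(.645,.2785,.235,76)
E
```

```text
salt ([0.4688, 0.2994], 'area ratio', 0.99) cups ([0.6437, 0.2791], 'area ratio', 0.98) tin ([0.449, 0.2194], 'area ratio', 0.95)
salt scene ([0.4685, 0.2997], 'area ratio', 1.03)
round ((488.7315979003906, 394.0779724121094), 41.65446090698242)
go [ 0.017   0.177  -0.0052] [-0.02  0.06 -0.09] n>= 4
```

View pics/w6.png

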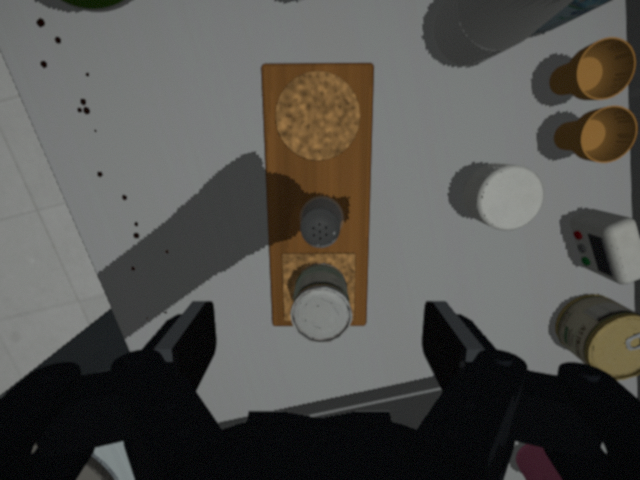

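The salt stands on the board about 6 mm from its middle, with both cameras agreeing (limit 14 mm). The tin is still centred. Cups next, at pixel (510,197).

Emit:
drive_tool(
  steps=[0.016,0.1755,0,0,0,0,0.08,0.016,0.1755,0,0,0,0,0.08,0.016,0.1755,0,0,0,0,0.08,0.016,0.1755,0,0,0,0,0.08,0.016,0.1755,0.05,0,0,0,0.08,0.016,0.1755,0.1,0,0,0,0.08,0.016,0.1755,0.13,0,0,0,0.08,0.016,0.1755,0.13,0,0,0,0.08,0.016,0.1755,0.13,0,0,0,0.08,0.016,0.1755,0.13,0,0,0,0.08],
  newtons=20,
)

```text
t: 20.7
position: [0.6454, 0.2784, 0.1033]
orientation: [179.8, -0.1, 75.9]
ft_force: [0.1, -0.4, 1.5]
width: 0.941
```

```bash
python3 - <<'E'
from h import *
go(.6437,.2788,.020,76)
E
```

```text
go [-0.0002 -0.0021  0.0833] [ 0.22 -0.14 -0.08] n>= 2
```

Emit:
drive_tool(
  steps=[0,-0.001,0.03,0,0,0,0.08,0,-0.001,0.06,0,0,0,0.08,0,-0.001,0.08,0,0,0,0.08,0,-0.001,0.083,0,0,0,0.08,0,-0.001,0.083,0,0,0,0.07,0,-0.001,0.083,0,0,0,0.05,0,-0.001,0.083,0,0,0,0.05,0,-0.001,0.083,0,0,0,0.05,0,-0.001,0.083,0,0,0,0.05,0,-0.001,0.083,0,0,0,0.05],
)

```text
t: 21.7
position: [0.6443, 0.279, 0.0205]
orientation: [179.8, -0.2, 75.9]
ft_force: [-1.9, 0.6, 6.8]
width: 0.684
```

```bash
python3 -c "
from h import *
s=read_state();print(s['position'])"
```

```text
[0.64429652 0.27898195 0.0204779 ]
```

Emit:
drive_tool(
  steps=[0,0,-0.02,0,0,0,0.05,0,0,-0.06,0,0,0,0.05,0,0,-0.11,0,0,0,0.05,0,0,-0.16,0,0,0,0.05,0,0,-0.2,0,0,0,0.05,0,0,-0.2,0,0,0,0.05,0,0,-0.2,0,0,0,0.05,0,0,-0.2,0,0,0,0.05],
)

```text
t: 22.5
position: [0.6416, 0.2784, 0.2164]
orientation: [-179.9, 0.0, 75.9]
ft_force: [-0.7, 0.9, -0.9]
width: 0.686
```

```bash
python3 - <<'E'
from h import *
inhand("cups",.02); go(.449,.2193,.22,76)
E
```

```text
cups ([0.642, 0.2788], 'area ratio', 0.99) [0.6414 0.2784 0.2159]
tool offset [ 0.0005  0.0005 -0.    ]
go [-0.1041 -0.1723 -0.0037] [-0.14  0.09 -0.08] n>= 5
```

Emit:
drive_tool(
  steps=[-0.104,-0.172,0,0,0,0,0.05,-0.104,-0.172,0,0,0,0,0.05,-0.104,-0.172,0,0,0,0,0.05,-0.104,-0.172,0,0,0,0,0.05,-0.104,-0.172,0,0,0,0,0.05,-0.104,-0.172,0,0,0,0,0.05,-0.104,-0.172,0,0,0,0,0.05,-0.104,-0.172,0,0,0,0,0.05,-0.104,-0.172,0,0,0,0,0.05,-0.104,-0.172,0,0,0,0,0.05],
)

```text
t: 23.6
position: [0.4513, 0.219, 0.2175]
orientation: [179.9, 0.1, 75.9]
ft_force: [-0.5, -0.1, -0.4]
width: 0.685
```

```bash
python3 - <<'E'
from h import *
inhand("cups",.02); go(.449,.2193,.108,76)
E
```

```text
cups ([0.4516, 0.2197], 'area ratio', 0.98) [0.4511 0.219  0.2174]
tool offset [ 0.0008  0.0004 -0.    ]
go [-1.000e-04 -2.000e-03  1.094e-01] [ 0.03  0.04 -0.13] n>= 3
```

Emit:
drive_tool(
  steps=[-0.001,-0.0024,0.03,0,0,0,0.05,-0.001,-0.0024,0.06,0,0,0,0.05,-0.001,-0.0024,0.085,0,0,0,0.05,-0.001,-0.0024,0.1,0,0,0,0.05,-0.001,-0.0024,0.105,0,0,0,0.05,-0.001,-0.0024,0.106,0,0,0,0.05,-0.001,-0.0024,0.107,0,0,0,0.05,-0.001,-0.0024,0.107,0,0,0,0.05,-0.001,-0.0024,0.107,0,0,0,0.05],
)

```text
t: 24.6
position: [0.4484, 0.2194, 0.1113]
orientation: [180.0, -0.1, 75.9]
ft_force: [0.1, 0.5, 0.3]
width: 0.681
```

Emit:
drive_tool(
  steps=[0,0,0.001,0,0,0,0.05,0,0,0.002,0,0,0,0.05,0,0,0.002,0,0,0,0.05],
)

```text
t: 24.9
position: [0.4479, 0.2192, 0.1087]
orientation: [180.0, -0.0, 75.9]
ft_force: [-0.7, -0.4, 2.0]
width: 0.679
```

Emit:
drive_tool(
  steps=[0,0,0.0005,0,0,0,0.05,0,0,0.0005,0,0,0,0.05,0,0,0.0005,0,0,0,0.066,0,0,0.0005,0,0,0,0.075,0,0,0.0005,0,0,0,0.082,0,0,0.0005,0,0,0,0.082,0,0,-0.03,0,0,0,0.082,0,0,-0.07,0,0,0,0.082,0,0,-0.12,0,0,0,0.082,0,0,-0.17,0,0,0,0.082],
)

```text
t: 25.9
position: [0.4474, 0.2183, 0.2799]
orientation: [-180.0, 0.0, 75.9]
ft_force: [-0.2, 2.3, 0.4]
width: 0.96
```

Emit:
drive_tool(
  steps=[0,0,-0.05,0,0,0,0.082,0,0,-0.07,0,0,0,0.082,0,0,-0.07,0,0,0,0.082,0,0,-0.07,0,0,0,0.082],
)

```text
t: 26.3
position: [0.4475, 0.2189, 0.348]
orientation: [-180.0, 0.0, 75.9]
ft_force: [0.3, 0.4, -0.0]
width: 0.962
```

```bash
python3 - <<'E'
from h import *
p=imaging.get_image("wrist"); q=imaging.get_image("scene"); s=read_state()
print("cups",fit(p,"cups",(.449,.219),.088),"scene",fit(q,"cups",(.449,.219),.088),"tin",fit(q,"small_tin",(.449,.219),.016)); print(s["position"],s["qpos"])
go(.453,-.389,.35,76)
E
```

```text
cups ([0.4472, 0.2194], 'area ratio', 0.97) scene ([0.4485, 0.2188], 'area ratio', 0.92) tin ([0.4606, 0.219], 'area ratio', 0.65)
[0.44683056 0.21851051 0.34688142] [-86.21556522   3.18635141  58.41394292  95.94424096  -2.70428923
  82.56081588 -41.56621035]
go [-0.5878  0.1536 -0.0017] [-0.07  0.12 -0.09] n>= 13
```

The cups are on the tin, within about 2 mm of its axis. Next is the jar, over the warmer at z = 0.35.

Emit:
drive_tool(
  steps=[-0.588,0.154,-0.01,0,0,0,0.085,-0.588,0.154,-0.01,0,0,0,0.085,-0.588,0.154,-0.01,0,0,0,0.085,-0.588,0.154,-0.01,0,0,0,0.085,-0.588,0.154,-0.01,0,0,0,0.085,-0.588,0.154,-0.01,0,0,0,0.085,-0.588,0.154,-0.01,0,0,0,0.085,-0.588,0.154,-0.01,0,0,0,0.085,-0.588,0.154,-0.01,0,0,0,0.085,-0.588,0.154,-0.01,0,0,0,0.085],
)

```text
t: 27.55
position: [0.4522, -0.2833, 0.3563]
orientation: [-179.9, 0.1, 75.8]
ft_force: [0.3, -0.0, 0.5]
width: 0.999
```

```bash
python3 - <<'E'
from h import *
p=imaging.get_image("wrist"); save(p,"w7.png"); s=read_state()
print(s["position"],s["qpos"]); go(.453,-.389,.34,76)
E
```

```text
[ 0.45263098 -0.29120044  0.35674111] [-81.50563852 -27.83934667  83.38491522  90.50038031  27.76170499
  92.43989984 -12.1543549 ]
go [-0.0945  0.0249  0.0169] [ 0.22  0.05 -0.56] n>= 2
```

Emit:
drive_tool(
  steps=[-0.02,0.005,0.005,0,0,0,0.085,-0.02,0.005,0.005,0,0,0,0.085,-0.02,0.005,0.005,0,0,0,0.085],
)

```text
t: 27.9
position: [0.4484, -0.2982, 0.3523]
orientation: [179.8, 0.1, 75.9]
ft_force: [-0.3, 0.6, 0.3]
width: 0.995
```

```bash
python3 - <<'E'
from h import *
s=read_state(); print(s["position"],s["qpos"],s["orientation"])
E
```

```text
[ 0.44841738 -0.2981529   0.35230163] [-80.82206787 -28.24258833  83.35419295  90.90880115  28.17674104
  92.20092058 -11.16528937] [1.79843720e+02 8.66250805e-02 7.59407487e+01]
```

View pics/w7.png

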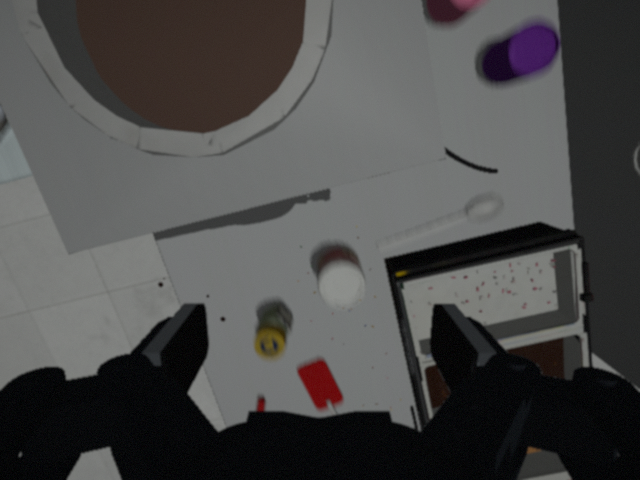

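The jar lid is at (341,283), the spice cap at (270,342) and the tray edge at about column 390. Joints 2 and 3 are close to their limits. Earlier, turning the yaw the other way relieved joint 3, and yaw 166 also keeps the jaws off the tray, so I turn in small steps and check.

Emit:
drive_tool(
  steps=[0,0,0,0,0,-5,0.085,0,0,0,0,0,-10,0.085,0,0,0,0,0,-15,0.085,0,0,0,0,0,-20,0.085],
)

```text
t: 28.3
position: [0.4487, -0.2978, 0.3524]
orientation: [179.9, 0.2, 96.2]
ft_force: [-0.4, 0.2, -0.4]
width: 0.994
```

```bash
python3 - <<'E'
from h import *
s=read_state(); print(s["position"],s["qpos"],s["orientation"])
E
```

```text
[ 0.44866103 -0.29778374  0.35236619] [-80.87050471 -28.23110548  83.34654179  90.91023288  28.19051772
  92.20530965   9.03629653] [1.79890538e+02 1.60028740e-01 9.61976123e+01]
```

```bash
python3 - <<'E'
from h import *
go(.453,-.389,.34,166);go(.62,-.33,.35,166)
E
```

```text
go [-0.0911 -0.0056  0.0126] [ -0.     0.21 -69.8 ] n>= 9
go [-0.0505  0.1669  0.0028] [ -0.     0.21 -69.8 ] n>= 9
```

Emit:
drive_tool(
  steps=[-0.01,0.03,0,0,0,-8,0.085,-0.02,0.07,0,0,0,-16,0.085,-0.03,0.11,0,0,0,-24,0.085,-0.04,0.14,0,0,0,-32,0.085,-0.05,0.167,0,0,0,-40,0.085,-0.05,0.167,0,0,0,-48,0.085,-0.05,0.167,0,0,0,-56,0.085,-0.05,0.167,0,0,0,-64,0.085,-0.05,0.167,0,0,0,-70,0.085],
)

```text
t: 29.2
position: [0.4947, -0.2644, 0.3801]
orientation: [-179.2, 2.7, 166.3]
ft_force: [-0.5, 0.5, 0.5]
width: 0.994
```

```bash
python3 - <<'E'
from h import *
s=read_state(); print(s["position"],s["qpos"],s["orientation"]);go(.453,-.389,.3,166)
E
```

```text
[ 0.49468671 -0.26435805  0.38005073] [-87.76968855 -28.23090092  83.345166    87.19122964  29.63729077
  93.26807398  74.09573644] [-179.24067437    2.66276903  166.31094575]
go [ 0.0147 -0.1299  0.0812] [-0.75  2.66  0.29] n>= 4
```

Joints 2 and 3 block the way in this elbow posture. I fit a kinematic model to the logged poses, to choose a path that brings the elbow round.

```bash
cat > kin.py <<'E'
import numpy as np, itertools
from scipy.optimize import least_squares
from scipy.spatial.transform import Rotation as R
Q=np.array([[-81.189,22.871,2.579,88.112,-1.072,69.151,-2.903],[-27.0547,22.4195,30.2362,74.7396,-11.1674,85.7719,78.1793],[-37.407,26.6646,47.576,76.758,-19.509,84.8195,-.414],[-35.238,36.724,42.338,94.243,-27.793,60.022,2.021],[-75.878,7.183,49.737,105.582,-5.791,70.023,-38.447],[-50.68,29.183,48.674,87.602,-22.512,73.354,-13.232],[-86.216,3.186,58.414,95.944,-2.704,82.561,-41.566],[-81.506,-27.839,83.385,90.5,27.762,92.44,-12.154],[-80.822,-28.243,83.354,90.909,28.177,92.201,-11.165],[-80.87,-28.231,83.347,90.91,28.19,92.205,9.036],[-87.77,-28.23,83.345,87.191,29.637,93.268,74.096]])
P=np.array([[.16236,.62869,.19819],[.65742,.03283,.34013],[.6598,.0323,.3209],[.6595,.0317,.0793],[.4517,.2186,.249],[.633,.1545,.2206],[.44683,.21851,.34688],[.45263,-.2912,.35674],[.44842,-.29815,.3523],[.44866,-.29778,.35237],[.49469,-.26436,.38005]])
E=np.array([[-179.89,.007,165.526],[180,0,165.9],[180,-.1,80.8],[-180,-.1,76.4],[179.8,-.3,75.9],[179.9,0,75.9],[180,0,75.9],[-179.9,.1,75.8],[179.84,.09,75.94],[179.89,.16,96.2],[-179.24,2.66,166.31]])
LO=np.array([-161.44,-28.35,-78.24,0,-78.03,13.02,-168.23]);HI=np.array([161.44,127.94,83.42,140.83,258.03,114.36,168.23])
def fk(q,p,s,pts=False):
    # p: c1,c3,c5,c7, h0, a1, L1, a3, L2, a5, d6, Lt
    c1,c3,c5,c7,h0,a1,L1,a3,L2,a5,a6,Lt=p; T=np.eye(4); out=[]
    def m(ax,ang,t=(0,0,0)):
        nonlocal T; A=np.eye(4); A[:3,:3]=R.from_euler(ax,ang,degrees=True).as_matrix(); B=np.eye(4); B[:3,3]=t; T=T@A@B
    m("z",s[0]*q[0]+c1,(a1,0,h0));out.append(T[:3,3]); m("y",q[1],(a3,0,L1)); m("z",s[1]*q[2]+c3);out.append(T[:3,3]); m("y",q[3],(a5,0,L2)); m("z",s[2]*q[4]+c5);out.append(T[:3,3]); m("y",q[5],(a6,0,Lt)); m("z",s[3]*q[6]+c7)
    return (T,out) if pts else T
def res(p,s):
    r=[]
    for q,x,e in zip(Q,P,E):
        T=fk(q,p,s); r+=list((T[:3,3]-x)*10); r+=list((R.from_matrix(T[:3,:3]).inv()*R.from_euler("xyz",e,degrees=True)).as_rotvec()*3)
    return r
if __name__=="__main__":
    best=None
    for s in itertools.product([1,-1],repeat=4):
        for c7 in (0,90,180,-90):
            o=least_squares(res,[0,0,0,c7,.3,0,.4,0,.4,0,0,.2],args=(s,),x_scale=[10]*4+[.1]*8,max_nfev=60)
            if best is None or o.cost<best[0]: best=(o.cost,s,o.x)
    print(best[0],best[1],best[2].round(3)); r=np.array(res(best[2],best[1])).reshape(-1,6); print(np.abs(r[:,:3]).max(1)/10)
    np.savez("kin.npz",s=best[1],p=best[2])
E
time python3 kin.py
```

```text
0.025453118627350994 (-1, -1, -1, -1) [-1.8020e+00 -6.2600e-01 -5.8000e-02  8.7627e+01  3.2200e-01  5.0000e-03
  5.0600e-01 -2.1000e-02  4.7800e-01 -7.0000e-03 -2.0000e-02  4.2700e-01]
[0.01327854 0.0042083  0.00338453 0.0063079  0.00784205 0.0047614
 0.00260126 0.0028953  0.00299041 0.00299597 0.00249111]
real	3m5.987s
user	3m1.822s
sys	0m0.152s
```

```bash
cat > sim.py <<'E'
from kin import *
z=np.load("kin.npz"); s,p=z["s"],z["p"]
def err(T,x,Rt): return np.r_[x-T[:3,3],(Rt*R.from_matrix(T[:3,:3]).inv()).as_rotvec()]
def jac(q):
    T=fk(q,p,s); R0=R.from_matrix(T[:3,:3]); J=np.zeros((6,7))
    for i in range(7):
        d=q.copy(); d[i]+=.05; U=fk(d,p,s); J[:,i]=np.r_[U[:3,3]-T[:3,3],(R.from_matrix(U[:3,:3])*R0.inv()).as_rotvec()]/.05
    return T,J
def follow(q,wps,step=.02,lam=1e-4):
    q=np.array(q,float)
    for x,y,zz,yaw in wps:
        Rt=R.from_euler("xyz",[180,0,yaw],degrees=True); stuck=0
        for _ in range(150):
            T,J=jac(q); e=err(T,np.array([x,y,zz]),Rt); 
            if np.linalg.norm(e[:3])<.002 and np.linalg.norm(e[3:])<.01: break
            f=min(1,step/max(1e-9,np.linalg.norm(e[:3])),.08/max(1e-9,np.linalg.norm(e[3:]))); e=e*f
            free=np.ones(7,bool)
            for _ in range(3):
                Jf=J*free*(1/np.ones(7)); dq=Jf.T@np.linalg.solve(Jf@Jf.T+1e-9*np.eye(6),e)
                bad=((q+dq>HI-.1)&(dq>0)|(q+dq<LO+.1)&(dq<0))&free
                if not bad.any(): break
                free&=~bad
            q=np.clip(q+np.clip(dq,-8,8),LO+.1,HI-.1)
        print((x,y,zz,yaw),"err",round(np.linalg.norm(err(fk(q,p,s),np.array([x,y,zz]),Rt)[:3]),3),q.round(0))
    return q
E
python3 - <<'E'
from sim import *
print("start->2 (-27,22,30,75,-11,86,78)"); follow(Q[0],[(.163,.632,.408,166),(.6574,.033,.34,166)])
print("2->3 (-37,27,48..)"); follow(Q[1],[(.66,.032,.321,81)])
print("5->6 (-51,29,49)");follow(Q[4],[(.627,.153,.246,76),(.633,.1545,.2206,76)])
print("7->8 (-82,-28,83)"); follow(Q[6],[(.4526,-.291,.3567,76)])
print("plans from 11")
follow(Q[10],[(.45,.2,.38,166),(.65,.2,.38,166),(.62,-.25,.36,166),(.453,-.389,.34,166)])
E
```

```text
start->2 (-27,22,30,75,-11,86,78)
(0.163, 0.632, 0.408, 166) err 0.0 [-80.  20.   3.  67.  -1.  93.  -1.]
(0.6574, 0.033, 0.34, 166) err 0.0 [-28.  23.  32.  75. -12.  86.  79.]
2->3 (-37,27,48..)
(0.66, 0.032, 0.321, 81) err 0.0 [-36.  26.  45.  77. -18.  85.  -1.]
5->6 (-51,29,49)
(0.627, 0.153, 0.246, 76) err 0.0 [-52.  28.  50.  86. -22.  76. -14.]
(0.633, 0.1545, 0.2206, 76) err 0.0 [-51.  29.  49.  87. -23.  74. -13.]
7->8 (-82,-28,83)
(0.4526, -0.291, 0.3567, 76) err 0.005 [-81. -28.  83.  91.  28.  92. -12.]
plans from 11
(0.45, 0.2, 0.38, 166) err 0.0 [-96.   0.  68.  93.  -0.  87.  48.]
(0.65, 0.2, 0.38, 166) err 0.0 [-56.  33.  63.  68. -30.  96.  76.]
(0.62, -0.25, 0.36, 166) err 0.0 [-19.  32.  64.  72. -29.  92. 115.]
(0.453, -0.389, 0.34, 166) err 0.0 [-12.  24.  68.  85. -22.  86. 132.]
```

```bash
python3 - <<'E'
from sim import *
print("A");q=follow(Q[10],[(.45,.1,.4,166),(.65,.1,.4,166),(.62,-.25,.36,166),(.453,-.389,.3,166),(.453,-.389,.04,166),(.453,-.389,.36,166),(.62,-.25,.36,166),(.65,.1,.36,166),(.60,.37,.36,166),(.488,.393,.25,76),(.488,.393,.06,76)])
print("B");q=follow(Q[10],[(.45,.1,.4,76),(.65,.1,.4,76),(.65,.1,.4,166),(.62,-.25,.36,166),(.453,-.389,.3,166),(.453,-.389,.04,166),(.453,-.389,.36,166),(.62,-.25,.36,166),(.65,.1,.36,166),(.60,.37,.36,166),(.488,.393,.25,76),(.488,.393,.06,76)])
E
```

```text
A
(0.45, 0.1, 0.4, 166) err 0.0 [-90. -10.  63.  94.   9.  91.  49.]
(0.65, 0.1, 0.4, 166) err 0.0 [-51.  32.  67.  69. -29.  97.  85.]
(0.62, -0.25, 0.36, 166) err 0.0 [-20.  33.  65.  72. -30.  93. 116.]
(0.453, -0.389, 0.3, 166) err 0.0 [-12.  26.  68.  89. -24.  82. 134.]
(0.453, -0.389, 0.04, 166) err 0.001 [ -4.  40.  55. 105. -39.  57. 145.]
(0.453, -0.389, 0.36, 166) err 0.0 [-12.  24.  70.  83. -23.  89. 132.]
(0.62, -0.25, 0.36, 166) err 0.0 [-20.  33.  65.  72. -30.  93. 116.]
(0.65, 0.1, 0.36, 166) err 0.0 [-52.  32.  67.  74. -30.  92.  85.]
(0.6, 0.37, 0.36, 166) err 0.0 [-69.  38.  65.  66. -34.  95.  63.]
(0.488, 0.393, 0.25, 76) err 0.0 [-93.  43.  83.  89. -43.  86. -22.]
(0.488, 0.393, 0.06, 76) err 0.0 [-89.  53.  72. 101. -54.  70. -16.]
B
(0.45, 0.1, 0.4, 76) err 0.0 [-70.  -5.  49.  94.   4.  90. -35.]
(0.65, 0.1, 0.4, 76) err 0.001 [-46.  27.  55.  69. -23.  95. -10.]
(0.65, 0.1, 0.4, 166) err 0.0 [-37.  23.  38.  68. -15.  93.  75.]
(0.62, -0.25, 0.36, 166) err 0.0 [ -9.  26.  44.  71. -18.  89. 108.]
(0.453, -0.389, 0.3, 166) err 0.0 [  0.  19.  48.  88. -14.  80. 125.]
(0.453, -0.389, 0.04, 166) err 0.001 [  7.  33.  40. 105. -27.  52. 135.]
(0.453, -0.389, 0.36, 166) err 0.0 [  0.  18.  49.  82. -13.  86. 124.]
(0.62, -0.25, 0.36, 166) err 0.0 [ -9.  26.  44.  71. -18.  89. 108.]
(0.65, 0.1, 0.36, 166) err 0.0 [-38.  24.  38.  73. -15.  88.  75.]
(0.6, 0.37, 0.36, 166) err 0.0 [-54.  29.  33.  65. -16.  91.  52.]
(0.488, 0.393, 0.25, 76) err 0.0 [-79.  25.  50.  89. -20.  76. -40.]
(0.488, 0.393, 0.06, 76) err 0.0 [-74.  35.  44. 100. -29.  56. -33.]
```

```bash
python3 -c "
from h import *
go(.45,.1,.4,76)"
```

```text
go [ 0.1286  0.3431 -0.0305] [ 1.5   2.69 90.27] n>= 11
```

Emit:
drive_tool(
  steps=[0.02,0.04,-0.01,0,2.7,8,0.085,0.04,0.08,-0.02,0,2.7,16,0.085,0.05,0.12,-0.03,0,2.7,24,0.085,0.07,0.16,-0.03,0,2.7,32,0.085,0.08,0.2,-0.03,0,2.7,40,0.085,0.1,0.24,-0.03,0,2.7,48,0.085,0.11,0.28,-0.03,0,2.7,56,0.085,0.12,0.31,-0.03,0,2.7,64,0.085,0.128,0.343,-0.03,0,2.7,72,0.085,0.128,0.343,-0.03,0,2.7,80,0.085],
)

```text
t: 30.2
position: [0.4513, 0.1055, 0.3979]
orientation: [179.2, -0.6, 86.2]
ft_force: [0.3, 0.3, 0.3]
width: 0.994
```

```bash
python3 -c "
from h import *
s=read_state();print(s['qpos'].round(1),s['orientation']);go(.45,.1,.4,76);go(.65,.1,.4,76)"
```

```text
[-69.1  -5.5  46.9  94.6   3.8  88.2 -26.2] [179.21868349  -0.59365427  86.16754454]
go [-0.0056 -0.0009 -0.0021] [ 0.73 -0.66 10.16] n>= 2
go [0.0078 0.1986 0.0007] [ 0.73 -0.66 10.16] n>= 4
```

Emit:
drive_tool(
  steps=[0.002,0.05,0,0.7,-0.7,8,0.085,0.004,0.1,0,0.7,-0.7,10,0.085,0.006,0.15,0,0.7,-0.7,10,0.085,0.008,0.199,0,0.7,-0.7,10,0.085,0.008,0.199,0,0.7,-0.7,10,0.085,0.008,0.199,0,0.7,-0.7,2,0.085,0.008,0.199,0,0.7,-0.7,-6,0.085,0.008,0.199,0,0.7,-0.7,-14,0.085,0.008,0.199,0,0.7,-0.7,-22,0.085,0.008,0.199,0,0.7,-0.7,-30,0.085],
)

```text
t: 31.2
position: [0.6514, 0.0937, 0.402]
orientation: [179.8, 0.3, 116.3]
ft_force: [0.5, -0.8, -0.0]
width: 0.996
```

```bash
python3 -c "
from h import *
s=read_state();print(s['qpos'].round(1),s['orientation']);go(.65,.1,.4,166)"
```

```text
[-40.7  24.9  46.   68.1 -17.6  93.5  27.6] [179.77701648   0.25813621 116.30297397]
go [0.0063 0.0015 0.0019] [  0.1    0.34 -49.7 ] n>= 6
```

Emit:
drive_tool(
  steps=[0.005,0,0,0,0,-8,0.085,0.005,0,0,0,0,-16,0.085,0.005,0,0,0,0,-24,0.085,0.005,0,0,0,0,-32,0.085,0.005,0,0,0,0,-40,0.085,0.005,0,0,0,0,-48,0.085,0.005,0,0,0,0,-49.7,0.085,0.005,0,0,0,0,-49.7,0.085],
)

```text
t: 32.0
position: [0.6495, 0.0977, 0.4026]
orientation: [-180.0, 0.4, 165.6]
ft_force: [-0.3, 0.3, -0.6]
width: 0.995
```

```bash
python3 -c "
from h import *
s=read_state();print(s['qpos'].round(1),s['orientation']);go(.62,-.25,.36,166)"
```

```text
[-35.6  22.6  36.   68.1 -12.9  92.8  73. ] [-179.96329275    0.39575653  165.55422433]
go [-0.0579 -0.3441  0.0432] [-0.04  0.4  -0.45] n>= 8
```

Emit:
drive_tool(
  steps=[-0.058,-0.344,0.043,0,0.4,0,0.085,-0.058,-0.344,0.043,0,0.4,0,0.085,-0.058,-0.344,0.043,0,0.4,0,0.085,-0.058,-0.344,0.043,0,0.4,0,0.085,-0.058,-0.344,0.043,0,0.4,0,0.085,-0.058,-0.344,0.043,0,0.4,0,0.085,-0.058,-0.344,0.043,0,0.4,0,0.085,-0.058,-0.344,0.043,0,0.4,0,0.085,-0.058,-0.344,0.043,0,0.4,0,0.085],
)

```text
t: 32.9
position: [0.6201, -0.2524, 0.3606]
orientation: [-180.0, 0.0, 165.3]
ft_force: [0.0, 1.1, -0.4]
width: 0.994
```

```bash
python3 -c "
from h import *
s=read_state();print(s['qpos'].round(1),s['orientation']);go(.453,-.389,.3,166)"
```

```text
[ -7.2  25.5  40.5  70.9 -16.2  89.2 105.9] [-1.79962103e+02  2.52859969e-02  1.65296522e+02]
go [ 0.127  -0.1745  0.0606] [-0.04  0.03 -0.7 ] n>= 5
```

Emit:
drive_tool(
  steps=[0.127,-0.174,0.06,0,0,-0.7,0.085,0.127,-0.174,0.06,0,0,-0.7,0.085,0.127,-0.174,0.06,0,0,-0.7,0.085,0.127,-0.174,0.06,0,0,-0.7,0.085,0.127,-0.174,0.06,0,0,-0.7,0.085,0.127,-0.174,0.06,0,0,-0.7,0.085,0.127,-0.174,0.06,0,0,-0.7,0.085,0.127,-0.174,0.06,0,0,-0.7,0.085],
)

```text
t: 33.7
position: [0.4577, -0.3855, 0.3012]
orientation: [180.0, 0.2, 166.6]
ft_force: [1.1, 0.4, -0.6]
width: 0.995
```

```bash
python3 - <<'E'
from h import *
p=imaging.get_image("wrist"); save(p,"w8.png"); s=read_state(); print(s['qpos'].round(1))
f=fit(p,"jar",(.453,-.389)); print(f,fit(p,"spice",(.345,-.4455)))
m=imaging.cut_out("jar",p)[0]["pixels"]; print("mask",np.argwhere(m).min(0),np.argwhere(m).max(0)); h=hull(p,"jar",f[0]); print(h.min(0),h.max(0))
go(*f[0],.1,166)
E
```

```text
[  2.6  18.   43.8  87.8 -12.7  79.1 124. ]
([0.4536, -0.3863], 'area ratio', 0.92) ([0.3445, -0.4436], 'area ratio', 1.0)
mask [171 289] [235 346]
[287.14407 169.32996] [347.6368  235.82376]
go [ 3.200e-03 -1.000e-04  2.011e-01] [-0.03  0.11  0.47] n>= 5
```

View pics/w8.png

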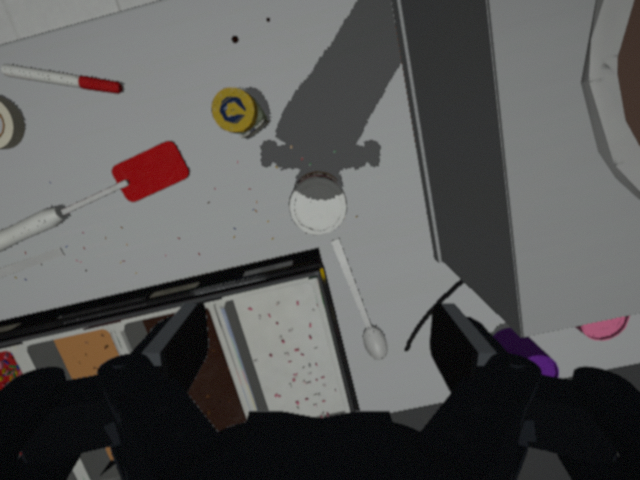

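The jar lid is at (318,205), the spice jar at (235,110) and the tray edge at about row 255. The fit gives (0.454, -0.386), and the jaws lie left and right with free space. I descend.

Emit:
drive_tool(
  steps=[0.003,0,0.05,0,0,0,0.085,0.003,0,0.1,0,0,0,0.085,0.003,0,0.14,0,0,0,0.085,0.003,0,0.17,0,0,0,0.085,0.003,0,0.18,0,0,0,0.085,0.003,0,0.18,0,0,0,0.085,0.003,0,0.18,0,0,0,0.085,0.003,0,0.18,0,0,0,0.085],
  newtons=60,
)

```text
t: 34.7
position: [0.4537, -0.3884, 0.1232]
orientation: [-179.9, 0.3, 166.3]
ft_force: [-0.2, 0.6, 0.6]
width: 0.997
```

```bash
python3 -c "
from h import *
go(.4536,-.3863,.036,166)"
```

```text
go [0.001  0.0022 0.0872] [-0.11  0.31  0.33] n>= 2
```

Emit:
drive_tool(
  steps=[0.001,0.002,0.03,0,0,0,0.085,0.001,0.002,0.06,0,0,0,0.085,0.001,0.002,0.08,0,0,0,0.085,0.001,0.002,0.087,0,0,0,0.085,0.001,0.002,0.087,0,0,0,0.085,0.001,0.002,0.087,0,0,0,0.065,0.001,0.002,0.087,0,0,0,0.045,0.001,0.002,0.087,0,0,0,0.045,0.001,0.002,0.087,0,0,0,0.045,0.001,0.002,0.087,0,0,0,0.045],
)

```text
t: 35.7
position: [0.4533, -0.3861, 0.0363]
orientation: [-179.9, 0.3, 166.3]
ft_force: [-1.2, 0.8, 4.6]
width: 0.683
```

Emit:
drive_tool(
  steps=[0,0,0,0,0,0,0.045,0,0,0,0,0,0,0.045,0,0,-0.01,0,0,0,0.045,0,0,-0.03,0,0,0,0.045,0,0,-0.03,0,0,0,0.045],
)

```text
t: 36.2
position: [0.4534, -0.3867, 0.0667]
orientation: [-179.9, 0.4, 166.3]
ft_force: [0.6, -0.5, -3.9]
width: 0.682
```

Emit:
drive_tool(
  steps=[0,0,-0.03,0,0,0,0.045,0,0,-0.07,0,0,0,0.045,0,0,-0.12,0,0,0,0.045,0,0,-0.17,0,0,0,0.045,0,0,-0.22,0,0,0,0.045,0,0,-0.27,0,0,0,0.045,0,0,-0.31,0,0,0,0.045,0,0,-0.31,0,0,0,0.045,0,0,-0.31,0,0,0,0.045],
)

```text
t: 37.1
position: [0.4513, -0.3847, 0.3737]
orientation: [-180.0, 0.1, 166.3]
ft_force: [0.9, 0.7, -4.7]
width: 0.683
```

```bash
python3 -c "
from h import *
s=read_state();print(s['qpos'].round(1),s['ft_force'],s['width']);go(.62,-.25,.38,166)"
```

```text
[  2.1  16.2  45.2  81.  -11.5  87.4 122.9] [ 0.93081425  0.72593553 -4.74948864] 0.6834183434763149
go [-0.1321  0.1708 -0.006 ] [-0.    0.11  0.32] n>= 5
```

Emit:
drive_tool(
  steps=[-0.03,0.035,-0.005,0,0,0,0.045,-0.06,0.075,-0.005,0,0,0,0.045,-0.09,0.115,-0.005,0,0,0,0.045,-0.115,0.15,-0.005,0,0,0,0.045,-0.132,0.171,-0.005,0,0,0,0.045,-0.132,0.171,-0.005,0,0,0,0.045,-0.132,0.171,-0.005,0,0,0,0.045],
)

```text
t: 37.8
position: [0.6196, -0.2487, 0.3756]
orientation: [-180.0, -0.3, 166.4]
ft_force: [0.4, -1.6, -4.7]
width: 0.686
```

```bash
python3 -c "
from h import *
s=read_state();print(s['qpos'].round(1),s['ft_force'],s['width']);go(.65,.1,.38,166)"
```

```text
[ -7.3  25.4  40.7  69.1 -16.1  91.2 106.6] [ 0.43233182 -1.55289035 -4.7398034 ] 0.6857589501768697
go [ 0.0524  0.3461 -0.0044] [-0.05 -0.26  0.4 ] n>= 8
```

Emit:
drive_tool(
  steps=[0.006,0.04,-0.004,0,0,0,0.045,0.013,0.085,-0.004,0,0,0,0.045,0.02,0.13,-0.004,0,0,0,0.045,0.027,0.175,-0.004,0,0,0,0.045,0.033,0.22,-0.004,0,0,0,0.045,0.04,0.265,-0.004,0,0,0,0.045,0.046,0.31,-0.004,0,0,0,0.045,0.052,0.346,-0.004,0,0,0,0.045,0.052,0.346,-0.004,0,0,0,0.045],
)

```text
t: 38.7
position: [0.6504, 0.1066, 0.3804]
orientation: [179.8, -0.2, 166.9]
ft_force: [0.3, 0.6, -4.4]
width: 0.688
```

```bash
python3 -c "
from h import *
s=read_state();print(s['qpos'].round(1),s['ft_force'],s['width']);go(.6,.37,.36,166)"
```

```text
[-36.3  23.3  36.1  70.  -13.7  90.9  74.2] [ 0.33782718  0.57165531 -4.35995058] 0.6880301650495217
go [0.1088 0.245  0.0215] [ 0.17 -0.19  0.89] n>= 6
```

Emit:
drive_tool(
  steps=[0.017,0.038,0.003,0,0,0.9,0.045,0.035,0.08,0.006,0,0,0.9,0.045,0.053,0.12,0.01,0,0,0.9,0.045,0.071,0.16,0.014,0,0,0.9,0.045,0.09,0.2,0.018,0,0,0.9,0.045,0.105,0.235,0.021,0,0,0.9,0.045,0.109,0.245,0.021,0,0,0.9,0.045,0.109,0.245,0.021,0,0,0.9,0.045],
)

```text
t: 39.5
position: [0.6023, 0.3635, 0.3596]
orientation: [-179.9, -0.0, 165.6]
ft_force: [0.7, 0.1, -4.3]
width: 0.693
```

```bash
python3 -c "
from h import *
s=read_state();print(s['qpos'].round(1),s['ft_force'],s['width']);go(.4887,.393,.26,76)"
```

```text
[-53.6  28.3  32.4  64.9 -14.7  90.7  51. ] [ 0.71661487  0.12049186 -4.30758676] 0.6927632431469998
go [0.1173 0.0005 0.0997] [-0.15  0.09 89.57] n>= 11
```

Emit:
drive_tool(
  steps=[0.015,0,0.01,0,0,8.4,0.045,0.03,0,0.02,0,0,16.8,0.045,0.045,0,0.03,0,0,25.2,0.045,0.06,0,0.04,0,0,33.6,0.045,0.075,0,0.055,0,0,42,0.045,0.09,0,0.07,0,0,50.4,0.045,0.1,0,0.08,0,0,58.8,0.045,0.11,0,0.09,0,0,67.2,0.045,0.117,0,0.1,0,0,75.6,0.045,0.117,0,0.1,0,0,84,0.045],
)

```text
t: 40.5
position: [0.4896, 0.388, 0.2599]
orientation: [-179.9, 0.2, 80.9]
ft_force: [-0.4, 1.1, -4.1]
width: 0.682
```

Emit:
drive_tool(
  steps=[0,0,0,0,0,5.5,0.045,0,0,0,0,0,5.5,0.045,0,0,0,0,0,5.5,0.045,0,0,0,0,0,5.5,0.045],
)

```text
t: 40.9
position: [0.491, 0.3904, 0.2617]
orientation: [179.9, 0.0, 75.9]
ft_force: [-0.2, 0.4, -3.6]
width: 0.687
```

```bash
python3 - <<'E'
from h import *
inhand("jar",.0363); s=read_state();print(s['qpos'].round(1),s['ft_force'],s['width'],s["orientation"]);go(.4892,.393,.06,76)
p=imaging.get_image("wrist"); save(p,"w9.png")
E
```

```text
jar None [0.4908 0.3908 0.2616]
[-78.4  25.2  51.   87.4 -19.8  76.9 -39.7] [-0.10374302  0.60153433 -4.7840751 ] 0.6873402972427884 [1.79907627e+02 1.78932493e-02 7.59270624e+01]
go [ 0.0015 -0.0022  0.2016] [ 0.09  0.02 -0.07] n>= 5
```

View pics/w9.png

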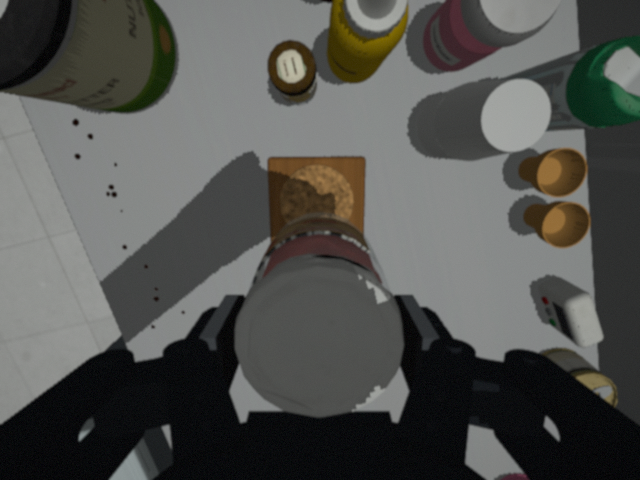

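```bash
python3 - <<'E'
from h import *
p=imaging.get_image("wrist"); s=read_state(); t=s["position"]
print("lid centre expected",proj(p,[t[0],t[1],t[2]-.0363+.095]))
print("brown",ray(p,290,68,.1)[:2],"yellow base/top",ray(p,356,70,.03)[:2],ray(p,378,5,.18)[:2],"white bottle",ray(p,515,115,.15)[:2],"butter right edge",ray(p,172,70,.1)[:2])
E
```

```text
lid centre expected [317.37856578 341.94484813]
brown [0.49872832 0.51946471] yellow base/top [0.56038379 0.51504974] [0.5612927  0.52512654] white bottle [0.64975785 0.44048034] butter right edge [0.403937   0.54153805]
```

The jar is centred in the jaws to about 2 mm, and the bottles are at least 0.12 m from the coaster. I lower it.

Emit:
drive_tool(
  steps=[0,-0.0025,0.04,0,0,0,0.045,0,-0.0025,0.08,0,0,0,0.045,0,-0.0025,0.12,0,0,0,0.045,0,-0.0025,0.15,0,0,0,0.045,0,-0.0025,0.175,0,0,0,0.045,0,-0.0025,0.195,0,0,0,0.045,0,-0.0025,0.202,0,0,0,0.045,0,-0.0025,0.202,0,0,0,0.045,0,-0.0025,0.202,0,0,0,0.045,0,-0.0025,0.202,0,0,0,0.045],
)

```text
t: 42.1
position: [0.4893, 0.3929, 0.061]
orientation: [179.8, -0.1, 75.9]
ft_force: [-0.4, -0.7, -5.0]
width: 0.687
```

```bash
python3 -c "
from h import *
print(read_state()['ft_force']);go(.4892,.393,.054,76)"
```

```text
[-0.37877516 -0.70763916 -5.01861048]
go [ 0.0001 -0.0002  0.007 ] [ 0.19 -0.1  -0.06] n>= 1
```

Emit:
drive_tool(
  steps=[-0.001,0,0.003,0,0,0,0.045,-0.001,0,0.006,0,0,0,0.045,-0.001,0,0.008,0,0,0,0.045,-0.001,0,0.008,0,0,0,0.045,-0.001,0,0.008,0,0,0,0.045],
)

```text
t: 42.6
position: [0.4883, 0.3917, 0.0524]
orientation: [179.9, -0.0, 75.9]
ft_force: [-1.8, -0.1, 3.9]
width: 0.681
```

Emit:
drive_tool(
  steps=[0,0,0.001,0,0,0,0.045,0,0,0.001,0,0,0,0.045],
)

```text
t: 42.8
position: [0.4885, 0.3918, 0.0523]
orientation: [179.9, -0.1, 75.9]
ft_force: [-2.3, -1.2, 9.6]
width: 0.686
```

Contact. I release and retreat.

Emit:
drive_tool(
  steps=[0,0,-0.001,0,0,0,0.045,0,0,-0.001,0,0,0,0.068,0,0,-0.001,0,0,0,0.076,0,0,-0.001,0,0,0,0.085,0,0,-0.001,0,0,0,0.085,0,0,-0.03,0,0,0,0.085,0,0,-0.07,0,0,0,0.085,0,0,-0.12,0,0,0,0.085,0,0,-0.17,0,0,0,0.085,0,0,-0.22,0,0,0,0.085],
)

```text
t: 43.8
position: [0.4876, 0.3911, 0.2724]
orientation: [179.9, 0.0, 75.9]
ft_force: [0.5, -0.3, 0.2]
width: 0.993
```

Emit:
drive_tool(
  steps=[-0.05,0,-0.03,0,0,0,0.085,-0.1,0,-0.05,0,0,0,0.085,-0.1,0,-0.05,0,0,0,0.085,-0.1,0,-0.05,0,0,0,0.085],
)

```text
t: 44.2
position: [0.4641, 0.2924, 0.3218]
orientation: [179.9, -0.2, 75.7]
ft_force: [0.5, 0.7, 0.3]
width: 0.996
```

```bash
python3 - <<'E'
from h import *
p=imaging.get_image("wrist"); q=imaging.get_image("scene"); save(p,"w10.png"); s=read_state(); print(s["position"],s["qpos"].round(0))
for n,c in (("wrist",p),("scene",q)):
    for k,g,z in (("jar",(.489,.393),.016),("salt",(.469,.30),.012),("cups",(.448,.219),.088),("small_tin",(.449,.219),.016)): print(n,k,fit(c,k,g,z))
q=imaging.get_image("scene")
for k,g in (("big_tin",(.743,.092)),("spice",(.345,-.444))): print(k,fit(p,k,g),fit(q,k,g))
E
```

```text
[0.46269377 0.29601118 0.31998333] [-83.  13.  56.  93. -11.  80. -40.]
wrist jar ([0.4882, 0.3891], 'area ratio', 0.92)
wrist salt ([0.4693, 0.3], 'area ratio', 0.93)
wrist cups ([0.4474, 0.2193], 'area ratio', 0.98)
wrist small_tin ([0.454, 0.2395], 'area ratio', 0.37)
scene jar ([0.4874, 0.3892], 'area ratio', 0.91)
scene salt ([0.4699, 0.2995], 'area ratio', 0.93)
scene cups ([0.4482, 0.2184], 'area ratio', 0.93)
scene small_tin ([0.4604, 0.2192], 'area ratio', 0.7)
big_tin ([0.7415, 0.0934], 'area ratio', 0.97) ([0.703, 0.0892], 'area ratio', 0.31)
spice None ([0.3441, -0.4454], 'area ratio', 1.09)
```

View pics/w10.png

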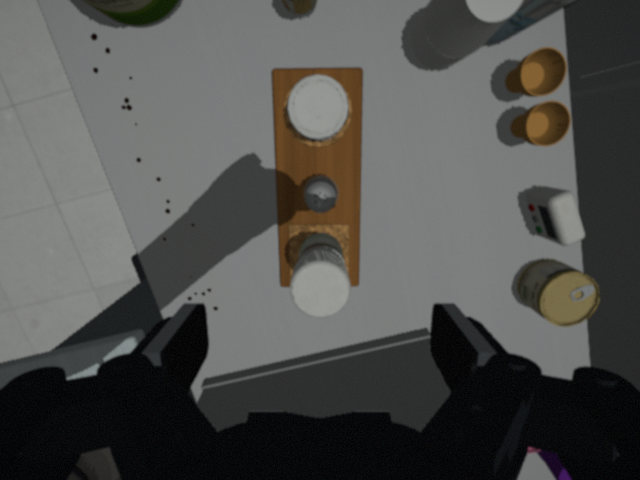

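All four stand upright in place: jar at (318,108), salt at (320,195), cups on the tin at (320,288). By the fits, the jar is about 4 mm off, the salt about 6 mm and the cups about 2 mm. The tool is clear, so I hand in.

```bash
python3 -c "
from h import *
s=read_state();print(s['t'],s['ft_force'],abs(s['joint_velocities']).max());print(order.close_job())"
```

```text
44.95 [ 0.85863729 -0.10671541 -0.07203047] 0.20796691214470123
the job is handed in; nothing more can be done
None
```

I set all four things in place and handed the job in at t = 45 s. No verdict was reported.

| Thing | Place | Last measured offset | Limit |
|---|---|---|---|
| Cherry jar | round coaster | about 4 mm | 12 mm |
| Small tin | square coaster | about 1–2 mm | 12 mm |
| Portion cups | top of the tin | about 2 mm | 12 mm |
| Salt shaker | board middle | about 6 mm | 14 mm |

- **Agreement between cameras:** the jar, salt and cups figures come from the wrist and scene cameras after the last placing, and the two agreed. All stood upright in the last picture.
- **Checks that failed or disagreed:** the last fits of the small tin (area ratios 0.37 and 0.7) were not usable, because the cups hide most of it. Its figure is from before the cups went on. The last scene fit of the big tin was also unusable, as it is mostly out of view there.
- **Bystanders:** the big tin (wrist view) and the spice jar (scene view) measured unmoved to a few mm.
- **What went wrong on the way:** the salt slipped slightly in the grip at its domed cap, which probably explains its 6 mm offset. On the first reach for the jar, joints 2 and 3 came to within about 0.1 degrees of their limits and the arm stuck. I backed out and took another path around the warmer.

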